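# Refill the snap-lidded wash-tablet cassette in the hold-down clamp

### The arm

A 6-joint arm with a two-finger parallel gripper is mounted at the origin on the work surface. World frame = base frame: x ahead of the robot, y to its left, z up, the work surface at z = 0. Lengths are in m, angles in rad, forces in N, time in s.
With the tool pointing down it reaches from about 0.35 to 0.775 m from the base axis. Payload 7.3 kg.
Tool frame: the origin (TCP) lies at the very end of the fingers, on their centre line; the grasp point (between the pads) lies 19 mm behind it; x points along the fingers, y is the direction in which the jaws open and shut, and the axes are right-handed (so a half turn about x gives the same grasp; the last joint's range is limited). The gripper opens to 92 mm and grips with 3 to 60 N. Pads are 19 mm wide; open, the fingers measure 130 mm over their backs; the gripper's body (75 mm by 190 mm) begins 47 mm behind the grasp point.
Start: joints at [-1.399, 0.342, 1.524, -0, 1.275, -0.146], TCP at [0.164, -0.499, 0.227] pointing down, gripper open.
Joint ranges: [-2.53, 2.53], [-0.77, 2.02], [0.04, 2.7], [-1, 4.14], [0.28, 2.66], [-3.11, 3.11]. Speed limits (rad/s): [2.57, 2.57, 3.14, 3.14, 3.14, 3.14].

### API

Orientations are given as a unit quaternion [w, x, y, z].
In Python, from station import env, get_image, job gives the robot as it stands.
- The arm moves only by the shell command python3 -m handwheel 'ROWS' [OPENING] [FORCE]. ROWS is a JSON object of lists of equal length, an entry for each row: "offset": the shift along the tool's x, y, z each as a share of 0.05 m, from -1 to 1, a list of three; "yaw": the turn about the tool's x as a share of 0.12 rad, from -1 to 1. A call has 1 to 12 rows; each row shifts and turns the pose as measured when the row begins, along the tool's axes as they then stand; what a row does not reach is not made up. A row lasts 1/10 s, in which the tool goes at most 50 mm and 8.59 degrees, less where a joint would pass 70% of its speed; a pose out of reach is approached as far as the arm can. A call with a number of a shift or a turn outside -1 to 1 is refused whole. A call with a gripper value outside its range is refused whole. OPENING is the finger opening in mm, from 0 to 91.8, set as the call begins (- or left out, the last holds). The fingers move at their own pace and stop on an object; FORCE is the grip in N (left out, the last holds). Time passes only in rows, so rows that do not move let the fingers close. It gives the time, the measured TCP pose, the force and the opening at its end, in the units of the state.
- env.read_state(): the state, without advancing time (a new reading comes with each control period).
- get_image(name): name is "scene" or "top" or "wrist"; returns a dict with "frame" (384x512x3 uint8, blue, green, red), "fov_y" (degrees; the focal length in pixels is half the picture's height over the tangent of half this angle, whatever the lens; pixels are square), "cx", "cy" (the principal point, pixels), "rvec" (rotation vector, rad) and "tvec" (3), from world to camera coordinates, as OpenCV has them; the wrist camera has in their place "T_tool_cam" (4x4, takes a point from camera to tool coordinates, whose origin is the TCP and whose axes are the tool frame's). Camera axes: x right, y down, z forward; pixel columns grow to the right and rows downward; lengths in m; the calibration is good to about 2 mm. The wrist camera is an equidistant fisheye: a pixel r from the principal point sees the ray r / f radians off the axis. A picture is of the moment at which its call begins: read the wrist's pose just before it. There is no depth.
- job.hand_in(): hands the job in, once; it reports no verdict.
The state is a dict: "time": time; "q": joint angles; "qvel": joint speeds; "joint_efforts": joint torques, N m; "ee_pos": TCP position; "orientation": TCP orientation; "ft_force": force on the tool from outside, world axes, zero at the start; "wrist_torque": the same for the moment, N m; "gripper_width": finger opening in m.
Only numpy, scipy, OpenCV 4.12 (cv2) and the standard library are available. Lean on these libraries where they do the work, as an engineer would, in place of code of your own. Each camera call takes 0.05 s, during which the arm holds its last target.

### The job

Turn the clamp's red knob clockwise until its pad meets the cassette's grey lug, then snug it about a quarter turn more (never more than half a turn past touching). Squeeze the cover's two orange tabs together, lift the cover off and lay it right way up in the middle of the grey mat; then put every white tablet into the cassette, flat on its floor, refit the cover so that it sits flat with both tabs sprung out and hooked, and only then back the clamp off until its pad stands well clear of the lug. Keep the clamp snug till the cover is back on, and leave the cassette where it is and the other things on the counter alone.

Things in the scene. Friction and masses are not known exactly. Their poses are not given: they have to be found in the camera images.
- clamp: blue fixed hold-down clamp; origin on the counter under the screw's axis; its +x points from the screw to its post (post centre 78 mm from the axis, post and arm 36 mm wide in y); its arm reaches over the lug with its upper face 70 mm above the counter
- knob_top (a point): centre of the top of the clamp's red bar knob (56 mm long, 12 mm thick, 30 mm tall; nothing else beside it at that height), on the vertical screw axis; x axis runs along the bar, z up. Turned clockwise from above it goes down with the screw, 20 mm per turn (3.18 mm per rad); it stays where it is left (friction 0.06 N m)
- clamp_knob (a joint): turn of the red knob (rad), grows clockwise from above (tightening), 0 to 12; the pad's lower face is 42 mm above the counter at 0 and sinks 3.18 mm per rad (the knob top likewise from 136 mm), so it meets the lug (20 mm high) at about 6.9
- pad_face (a point): centre of the lower face of the clamp's black round pad (28 mm across). The pad sits on a spring of 4 N per mm in the screw: a quarter turn past touching presses about 20 N, half a turn 40 N
- clamp_pad: the clamp's black round pad; origin on the screw axis, 42 mm below the pad's lower face
- cassette: loose white open box (a washing-tablet cassette), 106 (x) x 154 (y) mm outside, 46 mm high, walls and floor 5 mm thick, 0.7 kg; origin at the centre of the box's underside on the counter. A grey lug, 44 mm wide and 20 mm high, runs from its +x side to 131 mm from the origin, under the clamp. Inside the rim at the middle of the two long walls (x = +-48 mm) sits a lip, 14 mm wide in y, reaching 7 mm inwards, from 40 to 46 mm high, under which the cover's hooks catch
- bay_floor (a point): centre of the cassette's inner floor (96 x 144 mm inside, 41 mm below the rim)
- lug_top (a point): point on the top of the cassette's grey lug, 100 mm from the cassette's origin along its +x, where the clamp presses
- cover: loose teal cover plate, 106 (x) x 154 (y) x 4 mm, 0.23 kg; origin at the centre of the plate's underside, z up; on the cassette it rests on the rim, origin 46 mm above the cassette's, its axes along the cassette's (either way round). Two ribs 12 mm deep under its short ends go inside the cassette with 2 mm play. Lying on a surface it stands on the ribs, origin 12 mm above that surface
- cover_grip (a point): the point half-way between the cover's two orange tabs, 19 mm above the plate's underside. Tabs: upright plates 24 mm wide (y), from 4 to 34 mm above the plate's underside, outer faces 30 mm either side along the cover's x (60 mm over both); squeezed fully together they measure 44 mm over both. A low block, 26 x 22 mm and 16 mm above the plate's underside, stands between them. A grip on both tabs frees the hooks and carries the cover; let go, they spring out
- tab_a (a joint): how far the tab at the cover's +x is pushed in (m): 0 sprung out (hooked when on the cassette), 0.008 fully in; its hook clears the lip beyond 0.005. Spring 0.7 N (out) to 3.5 N (in). Hooks have square ends 11 mm below the plate's underside: they pass the lips only while both tabs are squeezed, going off and going on
- tab_b (a joint): the same for the tab at the cover's -x. Fingers that draw back as they open can drag the cover up a few mm; a light push (about 10 N) on its centre block then clicks it home
- cover_mat: grey fixed mat for the cover, 150 (x) x 190 (y) x 3 mm; origin at the centre of its underside
- tablet_mat: blue fixed mat on which the tablets lie at the start, 150 (x) x 190 (y) x 3 mm; origin at the centre of its underside
- tablet0_mid (a point): white pressed wash tablet with a pale blue top, 28 x 28 x 22 mm, 35 g, rounded edges; this point is its centre, its z axis points up when it lies as at the start; two to four of the four tablets are present (the others are None)
- tablet1_mid (a point): white pressed wash tablet with a pale blue top, 28 x 28 x 22 mm, 35 g, rounded edges; this point is its centre, its z axis points up when it lies as at the start; two to four of the four tablets are present (the others are None)
- tablet2_mid (a point): white pressed wash tablet with a pale blue top, 28 x 28 x 22 mm, 35 g, rounded edges; this point is its centre, its z axis points up when it lies as at the start; two to four of the four tablets are present (the others are None)
- tablet3_mid (a point): white pressed wash tablet with a pale blue top, 28 x 28 x 22 mm, 35 g, rounded edges; this point is its centre, its z axis points up when it lies as at the start; two to four of the four tablets are present (the others are None)
- saucer: beige ceramic saucer, 110 mm across, 14 mm high; leave alone; origin at the centre of its underside
- mixing_cup: stainless mixing cup, 80 mm across, 85 mm high; leave alone; origin at the centre of its underside
- scoop_a: yellow silicone scoop, cup 52 mm across and 28 mm high, handle to 108 mm along its x; leave alone; origin under the cup
- scoop_b: second yellow silicone scoop, the same; leave alone
- probe: black probe with rubber tip, 12 mm thick, from -55 to 130 mm along its x; leave alone
Mind the look-alikes: they are no part of the job. What is shaped like the part that bears tablet0_mid but brown or pink is not meant.

How it is judged:
By the outcome, as a careful person would: the job done as asked, in the order asked, and still so for the second after the job is handed in, with the robot touching nothing.
Of tablet0, tablet1, tablet2, tablet3 only 2 to 4 are there at a start; the rules pass over those that are not, and their reading is None.
At some moment in a run one of tablet0, tablet1, tablet2, tablet3 may be knocked a few centimetres aside while the robot is not near it.
Once in a run the grip may slacken for a moment while it holds something.
It also fails if it takes over 210 s, if anything falls off the work surface, if the arm or the gripper's body presses on something with over 40 N, if the wrist force passes 120 N, or if a joint passes its speed limit or range.

## Working session

There is one attempt and no reset: what is moved stays moved. The work goes in short steps, Python scripts to look and compute and a shell command to move; the robot and the scene stay as the last step left them, time stands still between calls to the robot, and variables do not carry over. Pictures are saved under pics/ and viewed, and the job is handed in when it is done.

```bash
ls; mkdir -p pics; python3 - <<'E'
from station import env,get_image,job
import cv2
print(env.read_state())
for n in("scene","top","wrist"):
    d=get_image(n); cv2.imwrite(f"pics/{n}0.png",d["frame"]); print({k:v for k,v in d.items() if k!="frame"})
E
```

```text
pics
{'time': 0.0, 'q': array([-1.39898890e+00,  3.42727098e-01,  1.52501917e+00, -1.20521318e-05,
        1.27540627e+00, -1.46030500e-01]), 'qvel': array([-5.72890180e-04, -7.24372479e-04, -2.48727760e-05, -2.08127941e-03,
        3.11178779e-04, -1.10793841e-03]), 'joint_efforts': array([ 1.01067089e-03, -4.31244600e+01, -2.44223624e+01,  7.19759404e-02,
        5.60717296e-02, -1.18731950e-04]), 'ee_pos': array([ 0.1640009 , -0.4982939 ,  0.22604195]), 'orientation': array([-0.11135006, -0.69818489, -0.11245287,  0.69820726]), 'ft_force': array([-0.20879796,  0.29268566, -0.23979755]), 'wrist_torque': array([-0.03144587,  0.02626615,  0.05428935]), 'gripper_width': 0.0917021921020965}
{'fov_y': 45.893354771064, 'cx': 253.48652261805836, 'cy': 188.1563060055109, 'rvec': array([ 2.15670978,  1.23688375, -0.43333346]), 'tvec': array([-0.19828204, -0.28411981,  1.61823458])}
{'fov_y': 45.419110978722536, 'cx': 262.3367660547035, 'cy': 178.0963849806657, 'rvec': array([ 2.16960487, -2.12707501,  0.11333848]), 'tvec': array([-0.05448813,  0.54492807,  1.23280866])}
{'fov_y': 65.70646984690485, 'cx': 259.47132107157995, 'cy': 186.7760345772585, 'T_tool_cam': array([[-3.86761093e-04, -2.66489708e-01,  9.63837687e-01,
        -1.58386971e-01],
       [ 9.99999706e-01, -7.40548592e-04,  1.96518983e-04,
         5.12849509e-04],
       [ 6.61398355e-04,  9.63837480e-01,  2.66489916e-01,
        -7.30945132e-02],
       [ 0.00000000e+00,  0.00000000e+00,  0.00000000e+00,
         1.00000000e+00]])}
```

View pics/scene0.png

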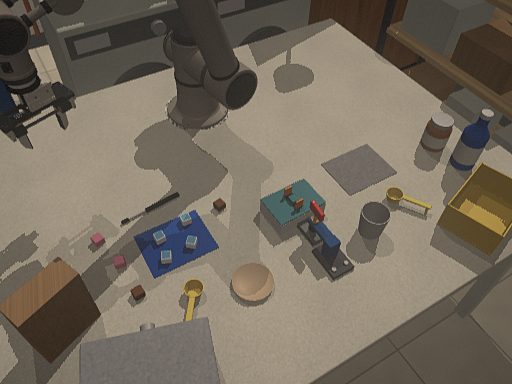

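View pics/top0.png

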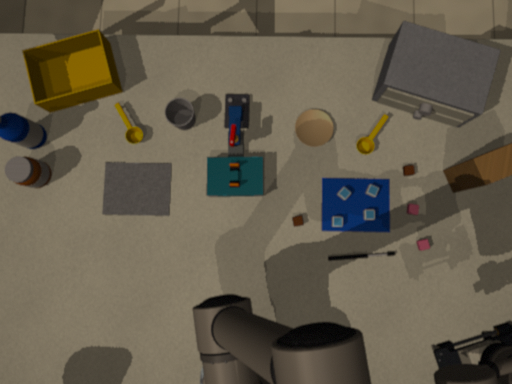

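View pics/wrist0.png

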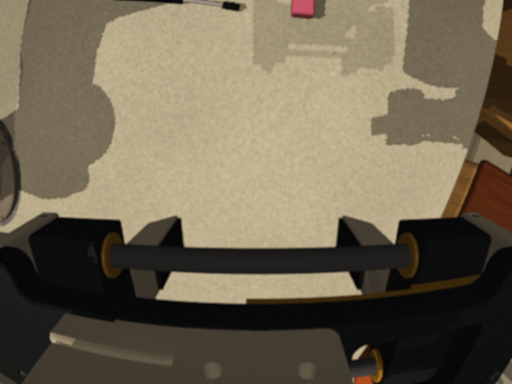

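The top view shows the cassette with its teal cover at (236,175), the clamp's red knob at (233,133), the grey mat at (137,188) and the blue mat at (356,205). Four blue-topped tablets lie on the blue mat at (344,193), (373,190), (338,221) and (369,215). The look-alikes are pink at (414,208) and (424,243), and brown at (298,220) and (408,170). I'll measure next.

```bash
cat > h.py <<'E'
import numpy as np,cv2
from scipy.spatial.transform import Rotation as R
from station import env,get_image
def pose():
    s=env.read_state(); q=s["orientation"]; T=np.eye(4); T[:3,:3]=R.from_quat([q[1],q[2],q[3],q[0]]).as_matrix(); T[:3,3]=s["ee_pos"]; return T
class Cam:
    def __init__(s,name,save=None):
        T=pose(); d=get_image(name); s.f=d["frame"]; s.name=name; h=s.f.shape[0]
        s.fl=h/2/np.tan(np.radians(d["fov_y"])/2); s.c=np.array([d["cx"],d["cy"]])
        if name=="wrist": s.T=T@d["T_tool_cam"]
        else:
            Rm=cv2.Rodrigues(d["rvec"])[0]; s.T=np.eye(4); s.T[:3,:3]=Rm.T; s.T[:3,3]=-Rm.T@d["tvec"]
        if save: cv2.imwrite(save,s.f)
    def ray(s,p):
        u=(np.array(p,float)-s.c)/s.fl
        if s.name=="wrist":
            r=np.hypot(*u); k=np.sin(r)/r if r>1e-9 else 1; v=np.array([u[0]*k,u[1]*k,np.cos(r)])
        else: v=np.array([u[0],u[1],1.])
        return s.T[:3,3],s.T[:3,:3]@(v/np.linalg.norm(v))
    def at(s,p,z):
        o,v=s.ray(p); return o+v*(z-o[2])/v[2]
    def proj(s,X):
        X=np.linalg.inv(s.T)@np.append(X,1); X=X[:3]
        if s.name=="wrist":
            t=np.arctan2(np.hypot(X[0],X[1]),X[2]); return s.c+s.fl*t*X[:2]/np.hypot(X[0],X[1])
        return s.c+s.fl*X[:2]/X[2]
    def blobs(s,lo,hi,z,amin=15,roi=None):
        m=cv2.inRange(cv2.cvtColor(s.f,cv2.COLOR_BGR2HSV),np.array(lo),np.array(hi))
        if roi: k=np.zeros_like(m); k[roi[1]:roi[3],roi[0]:roi[2]]=1; m*=k
        out=[]
        for c in cv2.findContours(m,cv2.RETR_EXTERNAL,cv2.CHAIN_APPROX_NONE)[0]:
            if cv2.contourArea(c)<amin: continue
            W=np.array([s.at(p[0],z)[:2] for p in c],np.float32)*1000
            r=cv2.minAreaRect(W); out.append((c.reshape(-1,2).mean(0).round(1),np.round(r[0],1),np.round(r[1],1),round(r[2],1)))
        return out
def tri(c1,p1,c2,p2):
    o1,v1=c1.ray(p1);o2,v2=c2.ray(p2)
    t=np.linalg.lstsq(np.c_[v1,-v2],o2-o1,rcond=None)[0]; a=o1+t[0]*v1;b=o2+t[1]*v2
    return (a+b)/2,np.linalg.norm(a-b)
E
python3 - <<'E'
from h import *
t=Cam("top")
hsv=cv2.cvtColor(t.f,cv2.COLOR_BGR2HSV)
for p in [(220,165),(233,133),(235,167),(137,188),(330,190),(344,193),(237,115)]: print(p,hsv[p[1],p[0]])
print(t.T[:3,3])
print("cover",t.blobs((80,80,40),(98,255,255),.05,200))
print("knob",t.blobs((0,150,60),(6,255,255),.136,15,(215,90,260,160)),t.blobs((170,150,60),(180,255,255),.136,15,(215,90,260,160)))
print("tabs",t.blobs((5,120,60),(18,255,255),.08,5,(200,150,270,200)))
print("mat",t.blobs((105,100,40),(130,255,255),.003,500))
for b in t.blobs((80,0,140),(110,110,255),.025,10,(315,170,395,240)): print("tab",b)
cv2.imwrite("pics/crop1.png",cv2.resize(t.f[80:240,90:400],None,fx=2.5,fy=2.5,interpolation=cv2.INTER_CUBIC))
E
```

```text
(220, 165) [ 91 180  65]
(233, 133) [  2 253 130]
(235, 167) [ 11 213  43]
(137, 188) [15 38 80]
(330, 190) [107 237  87]
(344, 193) [ 99 148 105]
(237, 115) [106 199  73]
[ 0.38928274 -0.06902867  1.28973902]
cover [(array([234.9, 175.6]), array([549.9,  31.9]), array([107.3, 149.9]), 1.1)]
knob [(array([232.3, 135.8]), array([640.7,  33.3]), array([ 9.5, 52.8]), 83.7)] []
tabs [(array([234. , 184.5]), array([521.5,  31.6]), array([ 8., 24.]), 1.1), (array([234. , 164.5]), array([575.3,  31.8]), array([ 8.1, 21.5]), 1.0)]
mat [(array([355.4, 204.5]), array([ 480.6, -304.8]), array([147.4, 186.3]), 0.3)]
```

View pics/crop1.png

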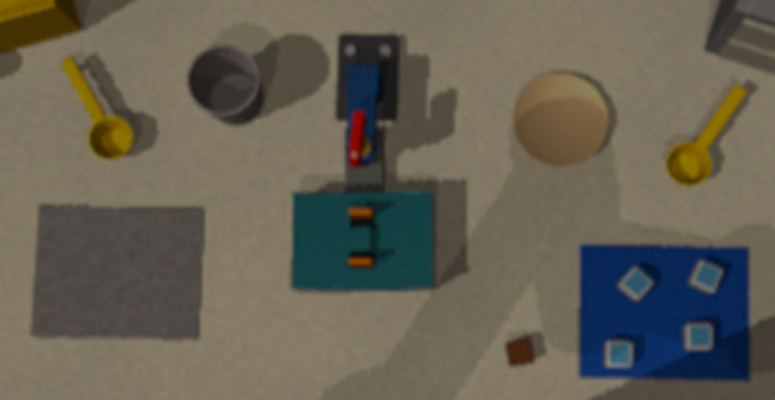

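```bash
cat >> h.py <<'E'
def plan(x,y,z,jawdeg=None):
    T=pose(); d=np.array([x,y,z])-T[:3,3]; u=T[:3,:3].T@d/0.05
    print("tcp mm",(T[:3,3]*1000).round(1),"units",u.round(2),"n>=",round(np.linalg.norm(u),2), "q6",env.read_state()["q"][5].round(3))
    print("tool y",T[:3,1].round(3),"z",T[:3,2].round(3),"x",T[:3,0].round(3),"jaw deg",np.degrees(np.arctan2(T[1,1],T[0,1])).round(2),"F",env.read_state()["ft_force"].round(1),"t",round(env.read_state()["time"],2))
    if jawdeg is not None:
        # +yaw about tool x (down) => world angle decreases
        a=np.degrees(np.arctan2(T[1,1],T[0,1])); e=(a-jawdeg+90)%180-90
        print("yaw units total",round(np.radians(e)/0.12,2))
E
python3 - <<'E'
from h import *
plan(.60,.03,.25,90)
E
```

```text
tcp mm [ 164.  -498.5  226.3] units [ -0.47  -7.32 -11.59] n>= 13.71 q6 -0.146
tool y [ 0.312 -0.95  -0.001] z [-0.95  -0.312 -0.   ] x [-0.     0.001 -1.   ] jaw deg -71.79 F [ 0.1  0.5 -0.3] t 0.2
yaw units total 2.65
```

```bash
python3 -m handwheel '{"offset":[[-0.04,-0.5,-0.8],[-0.04,-0.5,-0.8],[-0.04,-0.5,-0.8],[-0.04,-0.5,-0.8],[-0.04,-0.5,-0.8],[-0.04,-0.5,-0.8],[-0.04,-0.5,-0.8],[-0.04,-0.5,-0.8],[-0.04,-0.5,-0.8],[-0.04,-0.5,-0.8],[-0.04,-0.5,-0.8],[-0.04,-0.5,-0.8]],"yaw":[0,0,0,0,0,0,0,0,0,0,0,0]}' 91 30; python3 - <<'E'
from h import *
plan(.60,.03,.25,90)
E
```

```text
time: 1.4
ee_pos: [0.5367, -0.052, 0.2496]
orientation: [-0.108, -0.699, -0.108, 0.699]
ft_force: [0.9, -1.4, -0.6]
gripper_width: 0.0911
tcp mm [536.7 -52.  249.6] units [-0.01 -1.18 -1.7 ] n>= 2.07 q6 1.026
tool y [ 0.301 -0.953 -0.   ] z [-0.953 -0.301  0.   ] x [-0.  0. -1.] jaw deg -72.45 F [ 0.9 -1.4 -0.6] t 1.4
yaw units total 2.55
```

```bash
python3 -m handwheel '{"offset":[[0,-0.4,-0.6],[0,-0.4,-0.6],[0,-0.4,-0.5],[0,0,0],[0,0,0],[0,0,0],[0,0,0]],"yaw":[0,0,0,0.9,0.9,0.75,0]}'; python3 - <<'E'
from h import *
plan(.60,.03,.25,90)
c=Cam("wrist","pics/w1.png")
E
```

```text
time: 2.1
ee_pos: [0.6042, 0.0427, 0.2462]
orientation: [0.001, -0.706, -0.0, 0.708]
ft_force: [-0.4, -0.4, -0.3]
gripper_width: 0.0911
tcp mm [604.2  42.7 246.2] units [-0.08  0.25  0.08] n>= 0.28 q6 1.514
tool y [-0.001 -1.    -0.002] z [-1.     0.001  0.004] x [-0.004  0.002 -1.   ] jaw deg -90.04 F [-0.4 -0.4 -0.3] t 2.1
yaw units total -0.01
```

View pics/w1.png

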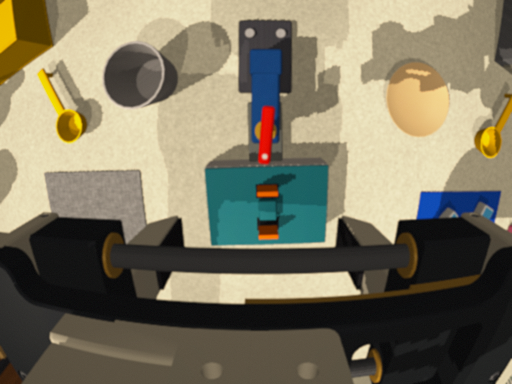

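The wrist view shows the red bar from (268,108) to (264,161), and the cover and both orange tabs at (267,190) and (268,230). Next I'll work out the knob and cover poses.

```bash
python3 - <<'E'
from h import *
c=Cam("wrist");t=Cam("top")
m=c.f[100:250,195:345]; cv2.imwrite("pics/crop2.png",cv2.resize(m,None,fx=4,fy=4,interpolation=cv2.INTER_CUBIC))
for lo in ((0,150,60),): print("knob136",c.blobs(lo,(6,255,255),.136,30,(230,80,300,175)))
print("knobtop bright",c.blobs((0,150,190),(6,255,255),.136,10,(230,80,300,175)))
print("cover",c.blobs((80,80,40),(98,255,255),.05,500))
print("tabs80",c.blobs((5,120,60),(18,255,255),.08,10,(240,160,300,250)))
print("matC",t.blobs((8,20,60),(22,60,105),.003,1500,(95,155,180,225)))
E
```

```text
knob136 [(array([265.8, 135.7]), array([650.6,  37.1]), array([11.9, 52.2]), 85.7)]
knobtop bright [(array([265.5, 135.2]), array([651.1,  37.6]), array([ 9.2, 51.4]), 85.1)]
cover [(array([267. , 203.8]), array([552.7,  33.2]), array([103.9, 151.4]), 1.5)]
tabs80 [(array([267.5, 231.9]), array([530.8,  33.2]), array([18.4, 22.9]), 0.0), (array([266.9, 191. ]), array([581.9,  34.3]), array([14.3, 25.1]), 0.1)]
matC [(array([129.3, 188.7]), array([513.6, 330.6]), array([150.8, 151.3]), 1.0)]
```

View pics/crop2.png

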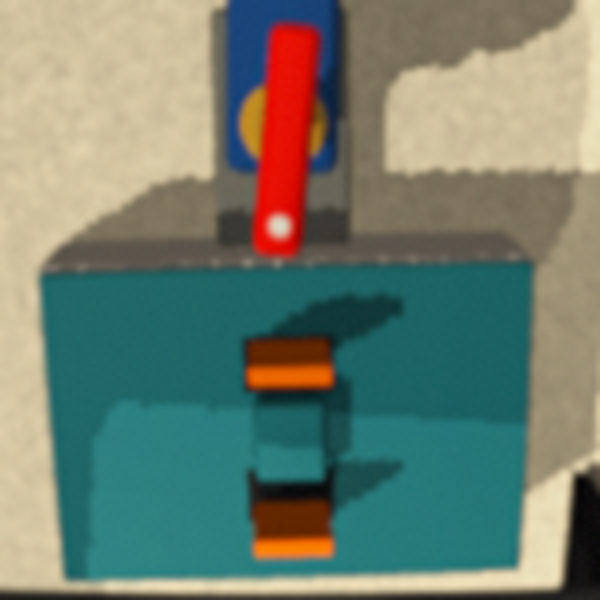

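```bash
python3 - <<'E'
from h import *
c=Cam("wrist");t=Cam("top");s=Cam("scene")
def ends(cam,lo,roi):
    m=cv2.inRange(cv2.cvtColor(cam.f,cv2.COLOR_BGR2HSV),np.array(lo),np.array((6,255,255)))
    k=np.zeros_like(m); k[roi[1]:roi[3],roi[0]:roi[2]]=1;m*=k
    ys,xs=np.nonzero(m); return np.array([xs.mean(),ys.mean()]),np.array([xs,ys])
pc,_=ends(c,(0,150,190),(230,80,300,175)); pt,_=ends(t,(0,150,120),(215,90,260,160))
print(pc,pt,tri(c,pc,t,pt))
# far (+x) end of top edge
for z in (.136,.126,.116): print(z,c.at(pc,z),t.at(pt,z))
cv2.imwrite("pics/s1.png",cv2.resize(s.f[160:280,240:400],None,fx=5,fy=5,interpolation=cv2.INTER_CUBIC))
E
```

```text
** On entry to DLASCL parameter number  4 had an illegal value
 ** On entry to DLASCL parameter number  4 had an illegal value
 ** On entry to DLASCL parameter number  4 had an illegal value
 ** On entry to DLASCL parameter number  4 had an illegal value
 ** On entry to DLASCL parameter number  5 had an illegal value
 ** On entry to DLASCL parameter number  4 had an illegal value<stdin>:6: RuntimeWarning: Mean of empty slice.
  ret = ret.dtype.type(ret / rcount)
Traceback (most recent call last):
  File "h.py", line 38, in tri
    t=np.linalg.lstsq(np.c_[v1,-v2],o2-o1,rcond=None)[0]; a=o1+t[0]*v1;b=o2+t[1]*v2
      ~~~~~~~~~~~~~~~^^^^^^^^^^^^^^^^^^^^^^^^^^^^^^^^
numpy.linalg.LinAlgError: SVD did not converge in Linear Least Squares
```

```bash
python3 - <<'E'
from h import *
c=Cam("wrist");s=Cam("scene")
cv2.imwrite("pics/s1.png",cv2.resize(s.f[160:280,240:400],None,fx=5,fy=5,interpolation=cv2.INTER_CUBIC))
print([s.proj((.651,.036,z)).round(1) for z in (.136,.126,.116)])
E
```

```text
[array([318.4, 205.3]), array([317.9, 207.7]), array([317.5, 210.1])]
```

View pics/s1.png

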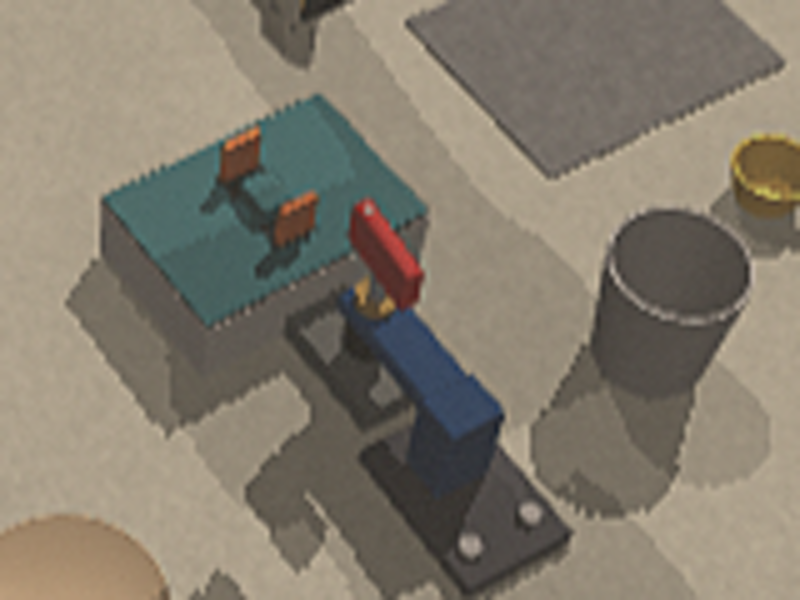

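```bash
python3 -m handwheel '{"offset":[[0,0.13,-0.5],[0,0,-0.44],[0.6,0,0],[0.7,0,0],[0.55,0,0],[0,0,0],[0,0,0],[0,0,0]],"yaw":[0,0,0,0,0,0,0,0]}' 0 10; python3 - <<'E'
from h import *
plan(.651,.036,.14,85)
c=Cam("wrist","pics/w2.png")
E
```

```text
time: 3.3
ee_pos: [0.6545, 0.0349, 0.1552]
orientation: [0.0, 0.708, 0.001, -0.706]
ft_force: [0.7, 0.4, -0.7]
gripper_width: 0.0318
tcp mm [654.5  34.9 155.2] units [ 0.3  -0.02  0.07] n>= 0.31 q6 1.503
tool y [ 0.003 -1.    -0.001] z [-1.    -0.003 -0.004] x [ 0.004  0.001 -1.   ] jaw deg -89.85 F [ 0.7  0.4 -0.7] t 3.3
yaw units total 0.75
```

View pics/w2.png

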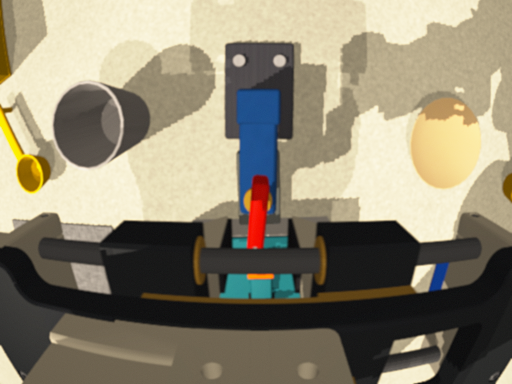

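```bash
python3 -m handwheel '{"offset":[[0,0,0],[0,0,0],[0,0,0.07],[0.1,0,0],[0.1,0,0],[0.06,0,0]],"yaw":[0,0,0,0,0,0]}' ; python3 -m handwheel '{"offset":[[0.02,0,0],[0.02,0,0],[0.02,0,0]],"yaw":[0,0,0]}'; python3 -m handwheel '{"offset":[[0.02,0,0],[0.02,0,0]],"yaw":[0,0]}'
```

```text
time: 3.95
ee_pos: [0.6532, 0.0349, 0.147]
orientation: [0.001, 0.712, 0.001, -0.702]
ft_force: [-0.5, -0.8, -0.0]
gripper_width: 0.0005
time: 4.25
ee_pos: [0.6528, 0.0349, 0.1425]
orientation: [0.001, 0.711, 0.001, -0.703]
ft_force: [0.5, -1.0, -0.7]
gripper_width: 0.0004
time: 4.45
ee_pos: [0.6529, 0.0349, 0.1404]
orientation: [0.001, 0.711, 0.001, -0.703]
ft_force: [0.4, -0.6, -1.1]
gripper_width: 0.0006
```

```bash
for i in 1; do python3 -m handwheel '{"offset":[[0.02,0,0],[0.02,0,0],[0.02,0,0]],"yaw":[0,0,0]}';python3 -m handwheel '{"offset":[[0.02,0,0],[0.02,0,0]],"yaw":[0,0]}'; done;  python3 - <<'E'
from h import *
plan(.651,.036,.14,85)
E
```

```text
time: 4.75
ee_pos: [0.6531, 0.0349, 0.1372]
orientation: [0.001, 0.711, 0.001, -0.703]
ft_force: [-0.4, 0.2, -0.8]
gripper_width: 0.0001
time: 4.95
ee_pos: [0.6531, 0.0349, 0.1351]
orientation: [0.001, 0.711, 0.001, -0.703]
ft_force: [0.1, 0.0, 0.7]
gripper_width: 0.0005
tcp mm [653.1  34.9 135.1] units [-0.1  -0.02  0.04] n>= 0.11 q6 1.503
tool y [ 0.003 -1.    -0.001] z [-1.    -0.003 -0.012] x [ 0.012  0.001 -1.   ] jaw deg -89.84 F [0.1 0.  0.7] t 4.95
yaw units total 0.75
```

```bash
python3 -m handwheel '{"offset":[[0.02,0,0],[0.02,0,0]],"yaw":[0,0]}';python3 -m handwheel '{"offset":[[0.02,0,0],[0.01,0,0]],"yaw":[0,0]}'; python3 -m handwheel '{"offset":[[0.02,0,0],[0.01,0,0]],"yaw":[0,0]}'
```

```text
time: 5.15
ee_pos: [0.6531, 0.0349, 0.133]
orientation: [0.001, 0.711, 0.001, -0.703]
ft_force: [0.0, 1.0, -0.5]
gripper_width: 0.0008
time: 5.35
ee_pos: [0.6531, 0.0349, 0.1313]
orientation: [0.001, 0.711, 0.001, -0.703]
ft_force: [-0.5, 0.2, -0.2]
gripper_width: 0.0004
time: 5.55
ee_pos: [0.6531, 0.0349, 0.1296]
orientation: [0.001, 0.711, 0.001, -0.703]
ft_force: [0.2, -0.3, 0.8]
gripper_width: 0.0007
```

```bash
python3 - <<'E'
from h import *
c=Cam("wrist")
cv2.imwrite("pics/w3.png",cv2.resize(c.f[150:310,180:350],None,fx=4,fy=3.7))
E
```

```text
(no output)
```

View pics/w3.png

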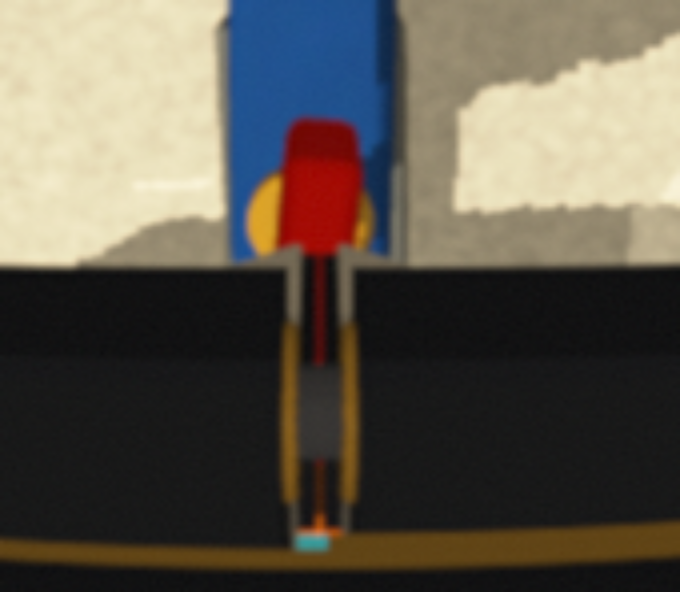

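```bash
python3 -m handwheel '{"offset":[[0.02,0,0],[0.01,0,0]],"yaw":[0,0]}';python3 -m handwheel '{"offset":[[0.02,0,0],[0,0,0]],"yaw":[0,0]}'; python3 -m handwheel '{"offset":[[0.02,0,0],[0,0,0]],"yaw":[0,0]}'
```

```text
time: 5.8
ee_pos: [0.6532, 0.0349, 0.128]
orientation: [0.001, 0.711, 0.001, -0.703]
ft_force: [-0.1, 0.1, 1.3]
gripper_width: 0.0006
time: 6.0
ee_pos: [0.6532, 0.0349, 0.1269]
orientation: [0.001, 0.711, 0.001, -0.703]
ft_force: [-0.2, 0.1, 0.3]
gripper_width: 0.0006
time: 6.2
ee_pos: [0.6534, 0.0349, 0.1262]
orientation: [0.001, 0.712, 0.001, -0.703]
ft_force: [0.3, -0.1, 0.8]
gripper_width: 0.0006
```

```bash
python3 -m handwheel '{"offset":[[0.02,0,0],[0,0,0]],"yaw":[0,0]}';python3 -m handwheel '{"offset":[[0.02,0,0],[0,0,0]],"yaw":[0,0]}'
```

```text
time: 6.4
ee_pos: [0.6536, 0.0349, 0.1263]
orientation: [0.001, 0.712, 0.001, -0.702]
ft_force: [0.6, -0.9, -0.1]
gripper_width: 0.0005
time: 6.6
ee_pos: [0.6538, 0.0349, 0.1262]
orientation: [0.001, 0.712, 0.001, -0.702]
ft_force: [-0.9, -0.3, 1.2]
gripper_width: 0.0004
```

```bash
python3 -m handwheel '{"offset":[[-0.3,0,0],[-0.2,0,0],[0,0,0],[0,0,0],[0,0,0],[0,0,0],[0,0,0],[0,0,0],[0,0,0],[0,0,0],[0,0,0],[0,0,0]],"yaw":[0,0,-1,-1,-1,-1,-1,-1,-1,-1,-1,-1]}' 45 20;  python3 -m handwheel '{"offset":[[0,0,0],[0,0,0],[0,0,0],[0,0,0],[0,0,0],[0,0,0],[0,0,0],[0,0,0],[0,0,0],[0,0,0],[0,0,0],[0,0,0]],"yaw":[-1,-1,-1,-1,-1,-1,-1,-1,-1,-1,-1,-1]}' ;python3 - <<'E'
from h import *
plan(.651,.036,.106,85)
E
```

```text
time: 7.8
ee_pos: [0.6532, 0.0348, 0.1497]
orientation: [0.416, 0.577, 0.412, -0.57]
ft_force: [0.1, -0.6, -0.5]
gripper_width: 0.0451
time: 9.0
ee_pos: [0.6529, 0.0348, 0.1471]
orientation: [0.697, 0.138, 0.69, -0.136]
ft_force: [-0.1, 0.5, -0.0]
gripper_width: 0.0449
tcp mm [652.9  34.8 147.1] units [ 0.82  0.   -0.05] n>= 0.82 q6 -1.247
tool y [0.38  0.925 0.005] z [ 0.925 -0.38   0.008] x [ 0.01   0.001 -1.   ] jaw deg 67.68 F [-0.1  0.5 -0. ] t 9.0
yaw units total -2.52
```

```bash
python3 -m handwheel '{"offset":[[0,0,0],[0,0,0],[0,0,0],[0,0.02,-0.06],[0.4,0,0],[0.38,0,0],[0,0,0]],"yaw":[-0.9,-0.9,-0.7,0,0,0,0]}' 45 20;python3 - <<'E'
from h import *
plan(.650,.036,.106,85)
c=Cam("wrist")
cv2.imwrite("pics/w4.png",cv2.resize(c.f[150:310,180:350],None,fx=4,fy=3.7))
E
```

```text
time: 9.7
ee_pos: [0.6501, 0.0364, 0.1068]
orientation: [0.71, 0.03, 0.703, -0.028]
ft_force: [-0.3, 0.2, 0.1]
gripper_width: 0.0448
tcp mm [650.1  36.4 106.8] units [ 0.02 -0.01 -0.  ] n>= 0.02 q6 -1.553
tool y [0.082 0.997 0.002] z [ 0.997 -0.082  0.01 ] x [ 0.01   0.001 -1.   ] jaw deg 85.31 F [-0.3  0.2  0.1] t 9.7
yaw units total 0.05
```

View pics/w4.png

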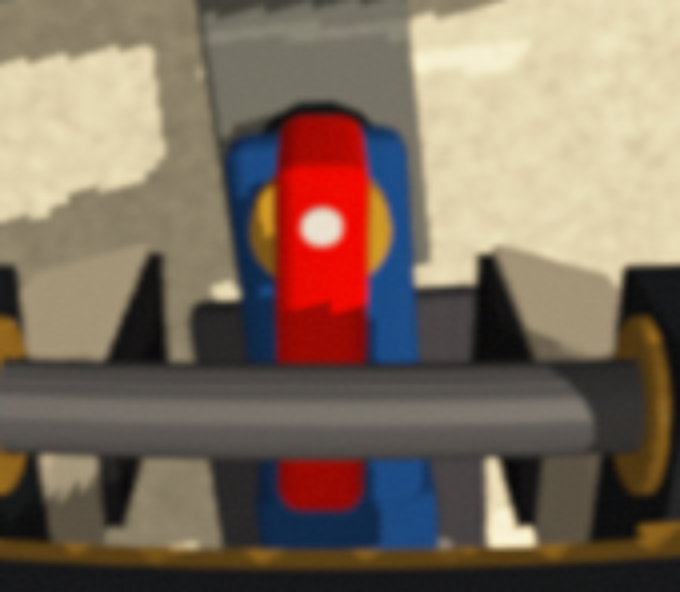

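The bar lies centred and aligned between the fingers. I'll close on it and turn.

```bash
python3 -m handwheel '{"offset":[[0,0,0],[0,0,0],[0,0,0],[0,0,0],[0,0,0],[0,0,0],[0,0,0],[0,0,0]],"yaw":[0,0,0,0,0,0,0,0]}' 5 20; python3 -m handwheel '{"offset":[[0.008,0,0],[0.008,0,0],[0.008,0,0],[0.008,0,0],[0.008,0,0],[0.008,0,0]],"yaw":[1,1,1,1,1,1]}';python3 - <<'E'
from h import *
plan(.650,.036,.106,85)
print(env.read_state()["wrist_torque"])
E
```

```text
time: 10.55
ee_pos: [0.6525, 0.0364, 0.1121]
orientation: [0.713, 0.03, 0.7, -0.029]
ft_force: [0.1, 0.4, -0.2]
gripper_width: 0.0116
time: 11.15
ee_pos: [0.6513, 0.0338, 0.1097]
orientation: [0.652, 0.286, 0.642, -0.284]
ft_force: [-0.8, -0.7, 1.4]
gripper_width: 0.0118
tcp mm [651.3  33.8 109.7] units [ 0.07  0.01 -0.05] n>= 0.09 q6 -0.804
tool y [0.738 0.675 0.008] z [ 0.675 -0.738  0.012] x [ 0.015 -0.003 -1.   ] jaw deg 42.45 F [-0.8 -0.7  1.4] t 11.15
yaw units total -6.19
[-0.23887419  0.11966678  0.04904585]
```

```bash
python3 -m handwheel '{"offset":[[0.008,0,-0.03],[0.008,0,-0.02],[0.008,0,0],[0.008,0,0],[0.008,0,0],[0.008,0,0],[0.008,0,0],[0.008,0,0],[0.008,0,0],[0.008,0,0]],"yaw":[1,1,1,1,1,1,1,1,1,1]}';python3 - <<'E'
from h import *
plan(.650,.036,.106,85)
print(env.read_state()["wrist_torque"])
E
```

```text
time: 12.15
ee_pos: [0.6468, 0.0332, 0.1057]
orientation: [0.362, 0.61, 0.354, -0.609]
ft_force: [-1.0, 0.6, 0.6]
gripper_width: 0.0116
tcp mm [646.8  33.2 105.7] units [-0.01  0.03 -0.08] n>= 0.08 q6 0.45
tool y [ 0.873 -0.487  0.01 ] z [-0.487 -0.873  0.004] x [ 0.007 -0.008 -1.   ] jaw deg -29.17 F [-1.   0.6  0.6] t 12.15
yaw units total 9.57
[0.03564138 0.29342276 0.06600736]
```

```bash
python3 -m handwheel '{"offset":[[0.008,0,-0.04],[0.008,0,-0.04],[0.008,0,0],[0.008,0,0],[0.008,0,-0.01],[0.008,0,-0.01],[0.008,0,-0.01],[0.008,0,-0.01],[0.008,0,0],[0.008,0,0]],"yaw":[1,1,1,1,1,1,1,1,1,1]}';python3 - <<'E'
from h import *
plan(.650,.036,.106,85)
print(env.read_state()["wrist_torque"])
c=Cam("wrist")
cv2.imwrite("pics/w5.png",c.f)
E
```

```text
time: 13.15
ee_pos: [0.6447, 0.0372, 0.1017]
orientation: [0.063, -0.701, 0.07, 0.707]
ft_force: [1.1, 1.9, -1.6]
gripper_width: 0.0118
tcp mm [644.7  37.2 101.7] units [-0.09  0.01 -0.11] n>= 0.14 q6 1.707
tool y [-0.188 -0.982  0.01 ] z [-0.982  0.188  0.006] x [-0.008 -0.009 -1.   ] jaw deg -100.82 F [ 1.1  1.9 -1.6] t 13.15
yaw units total -0.85
[ 0.41133683 -0.05130146  0.09979589]
```

View pics/w5.png

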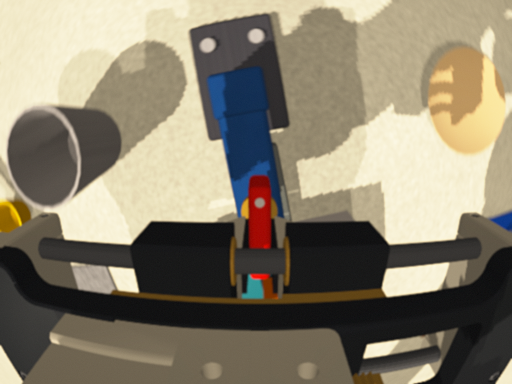

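```bash
python3 -m handwheel '{"offset":[[0.008,0,-0.05],[0.008,0,-0.05],[0.008,0,-0.02],[0.008,0,-0.02],[0.008,0,-0.01],[0.008,0,-0.01],[0.008,0,-0.01],[0.008,0,-0.01],[0.008,0,0],[0.008,0,0]],"yaw":[1,1,1,1,1,1,1,1,1,1]}';python3 - <<'E'
from h import *
plan(.650,.036,.106,85)
s=env.read_state(); print(s["wrist_torque"],s["q"].round(2))
E
```

```text
time: 14.2
ee_pos: [0.6478, 0.0404, 0.098]
orientation: [0.456, -0.532, 0.463, 0.543]
ft_force: [1.0, -0.3, -1.6]
gripper_width: 0.0121
tcp mm [647.8  40.4  98. ] units [-0.16 -0.03 -0.09] n>= 0.19 q6 2.929
tool y [-0.988 -0.156  0.018] z [-0.156  0.988  0.004] x [-0.019  0.002 -1.   ] jaw deg -171.05 F [ 1.  -0.3 -1.6] t 14.2
yaw units total -11.06
[ 0.24174589 -0.48632795  0.05314445] [-0.06  0.69  1.3   0.    1.17  2.93]
```

```bash
python3 -m handwheel '{"offset":[[0,0,0],[0,0,0],[0,0,0],[-0.4,0,0],[-0.4,0,0],[0,0,0],[0,0,0],[0,0,0],[0,0,0],[0,0,0],[0,0,0],[0,0,0]],"yaw":[0,0,0,0,0,-1,-1,-1,-1,-1,-1,-1]}' 45 20;  python3 -m handwheel '{"offset":[[0,0,0],[0,0,0],[0,0,0],[0,0,0],[0,0,0],[0,0,0],[0,0,0],[0,0,0],[0,0,0],[0,0,0],[0,0,0],[0,0,0]],"yaw":[-1,-1,-1,-1,-1,-1,-1,-1,-1,-1,-1,-1]}' ;python3 - <<'E'
from h import *
plan(.650,.036,.146,9)
c=Cam("wrist","pics/w6.png");s=Cam("scene")
cv2.imwrite("pics/s2.png",cv2.resize(s.f[160:280,240:400],None,fx=5,fy=5,interpolation=cv2.INTER_CUBIC))
E
```

```text
time: 15.4
ee_pos: [0.6479, 0.0395, 0.1406]
orientation: [0.177, -0.677, 0.18, 0.691]
ft_force: [-0.2, -0.0, -0.5]
gripper_width: 0.0449
time: 16.6
ee_pos: [0.647, 0.0386, 0.1415]
orientation: [-0.343, -0.61, -0.35, 0.623]
ft_force: [0.7, 0.6, -0.0]
gripper_width: 0.045
tcp mm [647.   38.6 141.5] units [-0.09  0.08  0.01] n>= 0.12 q6 0.49
tool y [ 0.854 -0.52  -0.018] z [-0.52  -0.854  0.012] x [-0.021 -0.001 -1.   ] jaw deg -31.36 F [ 0.7  0.6 -0. ] t 16.6
yaw units total -5.87
```

View pics/s2.png

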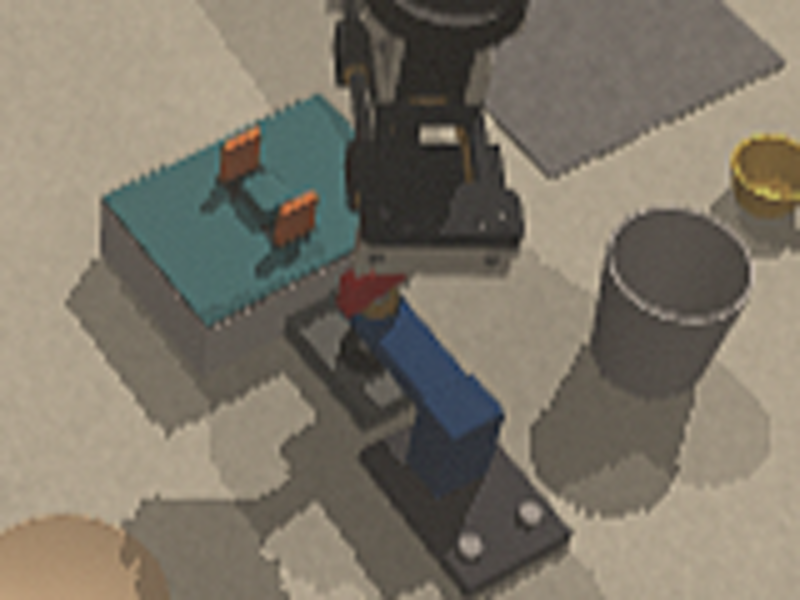

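View pics/w6.png

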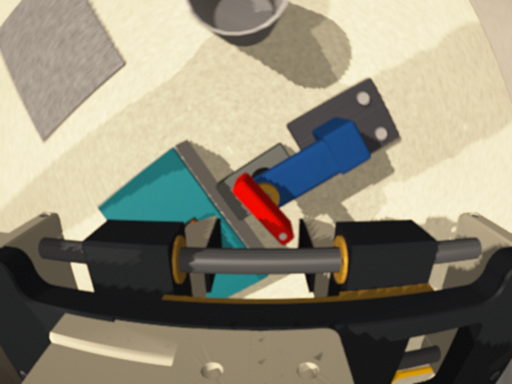

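```bash
python3 -m handwheel '{"offset":[[0,0,0],[0,0,0],[0,0,0],[0,0,0],[0,0,0],[0,0,0],[0,0.05,0.06],[0.4,0,0],[0.3,0,0],[0.25,0,0],[0,0,0]],"yaw":[-1,-1,-1,-1,-1,-0.8,0,0,0,0,0]}' 45 20;python3 - <<'E'
from h import *
plan(.650,.036,.094,9)
c=Cam("wrist","pics/w7.png")
E
```

```text
time: 17.8
ee_pos: [0.6501, 0.0347, 0.0936]
orientation: [0.529, 0.459, 0.538, -0.469]
ft_force: [-0.6, 0.2, -0.4]
gripper_width: 0.0453
tcp mm [650.1  34.7  93.6] units [-0.01  0.   -0.03] n>= 0.03 q6 -0.202
tool y [ 0.99   0.139 -0.019] z [ 0.139 -0.99  -0.001] x [-0.019 -0.001 -1.   ] jaw deg 8.02 F [-0.6  0.2 -0.4] t 17.8
yaw units total -0.14
```

View pics/w7.png

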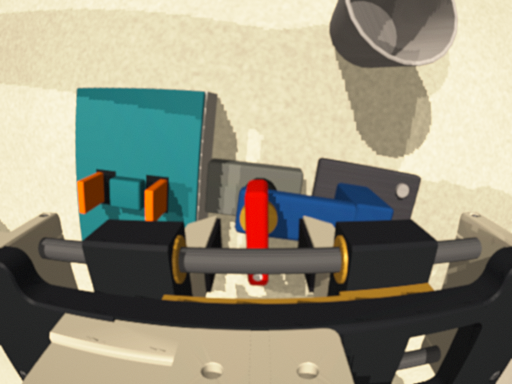

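```bash
python3 -m handwheel '{"offset":[[0,0,0],[0,0,0],[0,0,0],[0,0,0],[0,0,0],[0,0,0],[0,0,0]],"yaw":[0,0,0,0,0,0,0]}' 5 20; python3 -m handwheel '{"offset":[[0.008,0,0],[0.008,0,0],[0.008,0,0],[0.008,0,0],[0.008,0,0],[0.008,0,0],[0.008,0,0],[0,0,0]],"yaw":[1,1,1,1,1,1,1,0]}';python3 - <<'E'
from h import *
plan(.650,.036,.106,-44.5)
print(env.read_state()["wrist_torque"])
E
```

```text
time: 18.55
ee_pos: [0.6489, 0.0341, 0.0973]
orientation: [0.528, 0.459, 0.538, -0.47]
ft_force: [1.4, 0.2, -2.1]
gripper_width: 0.0118
time: 19.35
ee_pos: [0.6468, 0.0347, 0.0945]
orientation: [-0.284, -0.637, -0.29, 0.655]
ft_force: [-1.2, -1.1, -1.6]
gripper_width: 0.0118
tcp mm [646.8  34.7  94.5] units [-0.23  0.03 -0.06] n>= 0.24 q6 0.673
tool y [ 0.742 -0.67  -0.018] z [-0.669 -0.743  0.019] x [-0.026 -0.002 -1.   ] jaw deg -42.05 F [-1.2 -1.1 -1.6] t 19.35
yaw units total 0.36
[-0.11550204 -0.07563598  0.03658537]
```

```bash
cat > q.py <<'E'
from h import *
s=env.read_state(); print("q",s["q"].round(4),"p",(s["ee_pos"]*1000).round(1),"w",round(s["gripper_width"]*1000,1),"F",s["ft_force"].round(1))
E
python3 -m handwheel '{"offset":[[0,0,0],[0,0,0],[0,0,0],[-0.4,0,0],[-0.5,0,0],[-0.3,0,0],[0,0,0],[0,0,0]],"yaw":[0,0,0,0,0,0,0,0]}' 20 20 >/dev/null; python3 q.py
python3 -m handwheel '{"offset":[[0,0,0],[0,0,0],[0,0,0]],"yaw":[0,0,0]}' >/dev/null; python3 q.py
python3 -m handwheel '{"offset":[[0,0,0],[0,0,0],[0,0,0],[0,0,0],[0,0,0],[0,0,0]],"yaw":[0,0,0,0,0,0]}' 91 20 >/dev/null; python3 q.py
python3 -m handwheel '{"offset":[[0,0,0],[0,0,0],[0,0,0]],"yaw":[0,0,0]}' >/dev/null; python3 q.py
python3 - <<'E'
from h import *
c=Cam("wrist","pics/w8.png")
E
```

```text
q [-0.0623  0.6423  1.2208 -0.0037  1.3022  0.6601] p [649.2  34.9 156.3] w 20.4 F [-0.  -0.5  0.3]
q [-0.0624  0.6447  1.2237 -0.0037  1.3005  0.6594] p [648.2  34.9 153.8] w 19.6 F [ 0.1 -0.5 -0.6]
q [-0.0624  0.6463  1.2249 -0.0037  1.3001  0.6592] p [647.7  34.9 152.3] w 63.5 F [ 0.3  0.  -0.5]
q [-0.0624  0.6461  1.2248 -0.0037  1.3     0.6592] p [647.8  35.  152.4] w 87.2 F [-0.7 -0.1 -1.5]
```

View pics/w8.png

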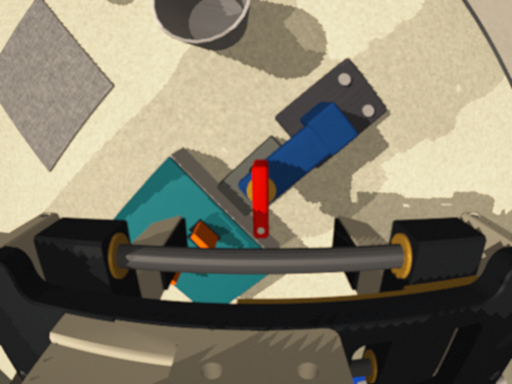

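```bash

python3 -m handwheel '{"offset":[[0,0,0],[0,0,0],[0,0,0],[0,0,0],[0,0,0],[0,0,0],[0,0,0],[0,0,0],[0,0,0]],"yaw":[-1,-1,-1,-1,-1,-1,0,0,0]}' 0 20 >/dev/null; python3 q.py
python3 -m handwheel '{"offset":[[0,0,0],[0,0,0],[0,0,0]],"yaw":[0,0,0]}' >/dev/null; python3 q.py
python3 - <<'E'
from h import *
plan(.551,.0325,.075,1.2)
E
```

```text
q [-0.0623  0.646   1.2247 -0.0037  1.3    -0.0834] p [647.8  35.  152.6] w 23.5 F [-0.4  0.1  0.4]
q [-0.0624  0.646   1.2247 -0.0037  1.3    -0.08  ] p [647.8  35.  152.6] w 1.9 F [-0.2 -1.3  0. ]
tcp mm [647.8  35.  152.6] units [ 1.61 -1.89  0.01] n>= 2.48 q6 -0.08
tool y [ 0.999  0.019 -0.029] z [ 0.019 -1.     0.001] x [-0.029 -0.002 -1.   ] jaw deg 1.07 F [-0.2 -1.3  0. ] t 22.6
yaw units total -0.02
```

```bash

python3 -m handwheel '{"offset":[[0,-0.6,0],[0,-0.6,0],[0,-0.5,0],[0,-0.2,0],[0,0,0],[0.4,0,0],[0.4,0,0],[0.3,0,0],[0.1,0,0],[0,0,0],[0,0,0]],"yaw":[0,0,0,0,0,0,0,0,0,0,0]}' 0 10 >/dev/null; python3 q.py
python3 - <<'E'
from h import *
plan(.551,.0325,.075,1.2)
c=Cam("wrist"); cv2.imwrite("pics/w9.png",c.f)
E
```

```text
q [-0.077   0.5416  1.5989 -0.0045  1.0227 -0.0896] p [552.8  32.8  94.7] w 0.4 F [-0.1 -0.4  0.1]
tcp mm [552.8  32.8  94.7] units [ 0.4  -0.03  0.  ] n>= 0.4 q6 -0.09
tool y [ 1.     0.015 -0.022] z [ 0.015 -1.     0.002] x [-0.022 -0.002 -1.   ] jaw deg 0.86 F [-0.1 -0.4  0.1] t 23.7
yaw units total -0.05
```

View pics/w9.png

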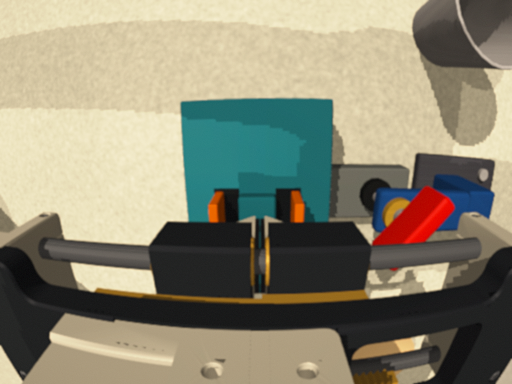

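```bash

python3 -m handwheel '{"offset":[[0,0,-0.5],[0,-0.03,-0.5],[0,0,0],[0.3,0,0],[0.3,0,0],[0.15,0,0],[0,0,0],[0,0,0],[0,0,0]],"yaw":[0,0,0,0,0,0,0,0,0]}' 0 10 >/dev/null; python3 q.py
python3 -m handwheel '{"offset":[[0.04,0,0],[0,0,0]],"yaw":[0,0]}' >/dev/null; python3 q.py
```

```text
q [ 1.0800e-02  5.8900e-01  1.6173e+00 -4.0000e-03  9.4360e-01 -6.0000e-04] p [555.6  81.4  63. ] w 0.5 F [0.4 0.3 0.1]
q [ 1.0200e-02  5.9050e-01  1.6182e+00 -4.1000e-03  9.3940e-01 -7.0000e-04] p [556.3  81.   61.9] w 0.1 F [-0.3 -0.  -0.8]
```

```bash

for i in 1 2; do python3 -m handwheel '{"offset":[[0.04,0,0],[0.04,0,0],[0,0,0]],"yaw":[0,0,0]}' >/dev/null; python3 q.py;done; for i in 1 2 3; do python3 -m handwheel '{"offset":[[0.03,0,0],[0,0,0]],"yaw":[0,0]}' >/dev/null; python3 q.py;done
```

```text
q [ 1.0300e-02  5.9580e-01  1.6215e+00 -4.1000e-03  9.2990e-01 -7.0000e-04] p [556.5  81.1  58. ] w 0.5 F [ 0.5  0.6 -0.1]
q [ 1.0300e-02  6.0210e-01  1.6251e+00 -4.1000e-03  9.2030e-01 -8.0000e-04] p [556.3  81.1  53.5] w 0.6 F [-0.1 -0.4  0.7]
q [ 1.0400e-02  6.0460e-01  1.6265e+00 -4.1000e-03  9.1670e-01 -7.0000e-04] p [556.3  81.2  51.8] w 0.4 F [-0.4  0.5  0.2]
q [ 1.0400e-02  6.0650e-01  1.6274e+00 -4.2000e-03  9.1330e-01 -8.0000e-04] p [556.4  81.1  50.4] w 0.3 F [-0.   0.5 -0.2]
q [ 1.0500e-02  6.0600e-01  1.6276e+00 -4.3000e-03  9.1250e-01 -7.0000e-04] p [556.7  81.2  50.7] w 0.5 F [0.7 0.  0.2]
```

```bash

python3 -m handwheel '{"offset":[[-0.4,0,0],[-0.5,0,0],[-0.3,0,0],[0,0,0.5],[0,-0.1,0.47],[0,0,0],[0,0,0],[0,0,0]],"yaw":[0,0,0,0,0,0,0,0]}' 91 20 >/dev/null; python3 - <<'E'
from h import *
plan(.551,.0325,.075,1.2)
c=Cam("wrist"); cv2.imwrite("pics/w10.png",c.f)
print(c.blobs((5,120,60),(18,255,255),.08,10,(180,150,340,250)))
print(c.blobs((5,120,150),(18,255,255),.08,10,(180,150,340,250)))
E
```

```text
tcp mm [552.5  32.6 112.4] units [ 0.75 -0.03 -0.  ] n>= 0.75 q6 -0.09
tool y [ 1.     0.015 -0.005] z [ 0.015 -1.     0.003] x [-0.005 -0.003 -1.   ] jaw deg 0.85 F [ 0.2 -0.2 -0.4] t 26.85
yaw units total -0.05
[(array([219.5, 206. ]), array([526.2,  36.8]), array([ 9.6, 32. ]), 1.4), (array([293.8, 205. ]), array([576.8,  38.4]), array([ 9. , 32.2]), 3.3)]
[(array([217.8, 206.9]), array([524.6,  36.6]), array([31.6,  7.4]), 87.2), (array([294.6, 205.7]), array([578. ,  38.2]), array([ 7.2, 31.5]), 5.4)]
```

View pics/w10.png

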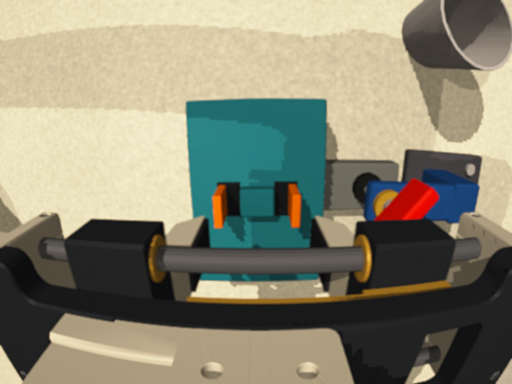

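```bash

python3 -m handwheel '{"offset":[[0.2,-0.02,0],[0.3,0,0],[0.2,0,0],[0.2,0,0],[0.1,0,0],[0.1,0,0],[0,0,0],[0,0,0],[0,0,0]],"yaw":[0,0,0,0,0,0,0,0,0]}' 91 25 >/dev/null; python3 - <<'E'
from h import *
plan(.551,.0328,.056,1.2)
print(env.read_state()["gripper_width"])
E
```

```text
tcp mm [550.8  35.4  52.4] units [-0.07  0.    0.05] n>= 0.09 q6 -0.089
tool y [ 1.     0.019 -0.006] z [ 0.019 -1.     0.002] x [-0.006 -0.003 -1.   ] jaw deg 1.06 F [ 0.2  0.5 -1.3] t 27.8
yaw units total -0.02
0.09128689544534883
```

```bash

python3 -m handwheel '{"offset":[[-0.06,0,0.05],[-0.02,0,0],[0,0,0]],"yaw":[0,0,0]}' 91 25 >/dev/null; python3 q.py; python3 -m handwheel '{"offset":[[0,0,0],[0,0,0],[0,0,0],[0,0,0],[0,0,0],[0,0,0],[0,0,0],[0,0,0],[0,0,0],[0,0,0]],"yaw":[0,0,0,0,0,0,0,0,0,0]}' 35 30 >/dev/null; python3 q.py;  python3 - <<'E'
from h import *
plan(.551,.0328,.056,1.2)
c=Cam("wrist"); cv2.imwrite("pics/w11.png",c.f)
E
```

```text
q [-0.0781  0.581   1.6521 -0.0038  0.9123 -0.0941] p [551.6  32.5  57.9] w 90.9 F [ 0.4 -0.6 -0.2]
q [-0.078   0.5796  1.6525 -0.0042  0.914  -0.0942] p [551.   32.5  58.5] w 41.8 F [-1.3 -0.2  0.6]
tcp mm [551.   32.5  58.5] units [ 0.05 -0.   -0.01] n>= 0.05 q6 -0.094
tool y [ 1.     0.019 -0.005] z [ 0.019 -1.     0.003] x [-0.005 -0.003 -1.   ] jaw deg 1.07 F [-1.3 -0.2  0.6] t 29.1
yaw units total -0.02
```

View pics/w11.png

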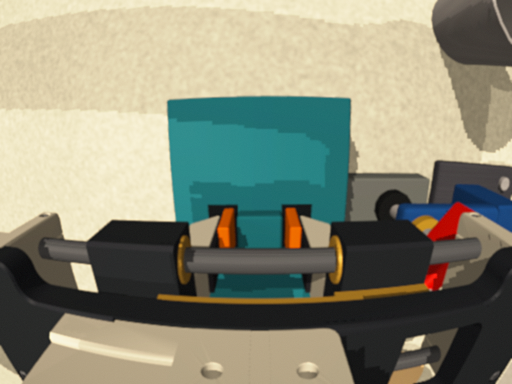

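```bash

python3 -m handwheel '{"offset":[[-0.05,0,0],[-0.1,0,0],[-0.15,0,0],[-0.2,0,0],[-0.2,0,0],[-0.2,0,0],[0,0,0],[0,0,0]],"yaw":[0,0,0,0,0,0,0,0]}'  >/dev/null; python3 q.py;  python3 - <<'E'
from h import *
c=Cam("wrist"); s=Cam("scene")
cv2.imwrite("pics/w12.png",np.hstack([c.f[100:300],np.zeros((200,4,3),np.uint8),s.f[100:300,200:490]]))
E
```

```text
q [-0.0777  0.5143  1.6058 -0.0036  1.0251 -0.0943] p [551.6  32.7 107.7] w 41.6 F [-0.  -0.1 -2.6]
```

View pics/w12.png

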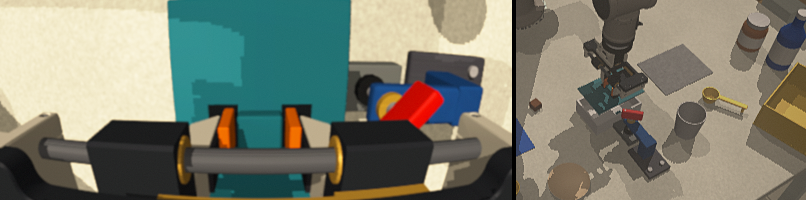

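```bash
python3 - <<'E'
from h import *
t=Cam("top"); t.f=cv2.imread("pics/top0.png")
print(t.at((137.3,188.7),.003))
print(t.blobs((8,20,50),(22,70,108),.003,1500,(95,150,185,228)))
hsv=cv2.cvtColor(t.f,cv2.COLOR_BGR2HSV); print(hsv[188,95:180:6,:].tolist())
plan(.52,.31,.14,1)
E
```

```text
[0.51281335 0.31044837 0.003     ]
[(array([136.8, 188.3]), array([514.5, 311.6]), array([154. , 191.6]), 0.0)]
[[21, 59, 130], [21, 57, 129], [14, 34, 83], [15, 32, 79], [12, 32, 80], [15, 39, 79], [16, 36, 79], [16, 36, 79], [18, 36, 84], [10, 29, 78], [14, 35, 81], [13, 39, 79], [15, 33, 78], [20, 60, 132], [19, 58, 132]]
tcp mm [551.3  32.7 107.1] units [-0.67 -0.53 -5.55] n>= 5.62 q6 -0.094
tool y [ 1.     0.018 -0.005] z [ 0.018 -1.     0.003] x [-0.005 -0.003 -1.   ] jaw deg 1.06 F [ 1.4  0.2 -2.2] t 30.1
yaw units total 0.01
```

```bash

python3 -m handwheel '{"offset":[[-0.2,0,0],[-0.3,0,0],[-0.1,0,-0.2],[0,-0.05,-0.4],[0,-0.1,-0.6],[0,-0.1,-0.6],[0,-0.1,-0.6],[0,-0.1,-0.6],[0,-0.1,-0.6],[0,-0.05,-0.4],[0,0,-0.2],[0,0,0]],"yaw":[0,0,0,0,0,0,0,0,0,0,0,0]}'  >/dev/null; python3 - <<'E'
from h import *
plan(.5135,.311,.0275,1.2)
E
```

```text
tcp mm [514.3 255.1 138.1] units [ 2.21  0.02 -1.12] n>= 2.48 q6 0.308
tool y [ 1.     0.017 -0.008] z [ 0.017 -1.     0.001] x [-0.008 -0.001 -1.   ] jaw deg 0.98 F [ 1.2 -0.5 -2.4] t 31.3
yaw units total -0.03
```

```bash

python3 -m handwheel '{"offset":[[0,0,-0.4],[0,0,-0.5],[0,0,-0.2],[0,0,0],[0.2,0,0],[0.3,0,0],[0.4,0,0],[0.4,0,0],[0.3,0,0],[0.2,0,0],[0,0,0],[0,0,0]],"yaw":[0,0,0,0,0,0,0,0,0,0,0,0]}'  >/dev/null; python3 - <<'E'
from h import *
plan(.5135,.311,.0275,1.2)
print(env.read_state()["gripper_width"])
Cam("wrist","pics/w13.png")
E
```

```text
tcp mm [514.1 298.   41.2] units [ 0.27 -0.01 -0.26] n>= 0.38 q6 0.392
tool y [ 1.     0.007 -0.012] z [ 0.008 -1.     0.008] x [-0.012 -0.008 -1.   ] jaw deg 0.43 F [ 0.4 -0.1 -1.6] t 32.5
yaw units total -0.11
0.04166999452753052
```

View pics/w13.png

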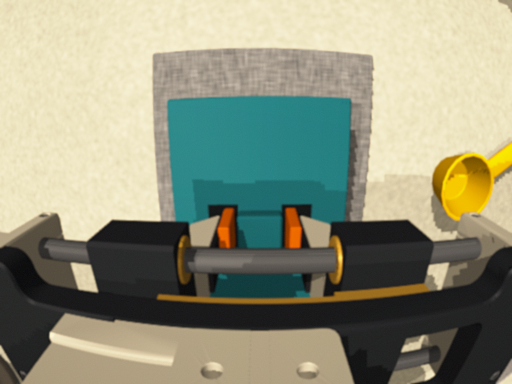

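```bash

python3 -m handwheel '{"offset":[[0,0,-0.15],[0,0,-0.12],[0,0,0],[0.08,0,0],[0.08,0,0],[0,0,0],[0,0,0]],"yaw":[0,0,0,0,0,0,0]}'  >/dev/null; python3 q.py
python3 -m handwheel '{"offset":[[0.04,0,0],[0.04,0,0],[0.04,0,0],[0,0,0]],"yaw":[0,0,0,0]}'  >/dev/null; python3 q.py
```

```text
q [ 0.4213  0.688   1.511  -0.0028  0.9511  0.4143] p [515.2 313.8  35.2] w 41.8 F [-0.5 -0.2 -1.5]
q [ 0.4208  0.6969  1.5159 -0.0028  0.9378  0.4143] p [515.1 313.4  28.5] w 42.1 F [-0.1  1.  -2.4]
```

```bash

python3 -m handwheel '{"offset":[[0.03,0,0],[0,0,0]],"yaw":[0,0]}'  >/dev/null; python3 q.py
python3 -m handwheel '{"offset":[[0.03,0,0],[0,0,0]],"yaw":[0,0]}'  >/dev/null; python3 q.py
python3 -m handwheel '{"offset":[[0,0,0],[0,0,0],[0,0,0],[0,0,0],[0,0,0],[0,0,0],[0,0,0],[0,0,0]],"yaw":[0,0,0,0,0,0,0,0]}' 91 20 >/dev/null; python3 q.py
python3 -m handwheel '{"offset":[[-0.2,0,0],[-0.4,0,0],[-0.5,0,0],[-0.6,0,0],[-0.6,0,0],[-0.4,0,0],[0,0,0],[0,0,0]],"yaw":[0,0,0,0,0,0,0,0]}'  >/dev/null; python3 - <<'E'
from h import *
plan(.5135,.311,.0275,1.2)
Cam("wrist","pics/w14.png")
E
```

```text
q [ 0.4207  0.698   1.5162 -0.0028  0.9353  0.4142] p [515.5 313.6  27.7] w 42.0 F [-0.4  0.2 -2. ]
q [ 0.4208  0.6977  1.5165 -0.0028  0.934   0.4142] p [515.8 313.7  27.8] w 41.3 F [ 0.3  0.4 -2.5]
q [ 0.4207  0.6981  1.5158 -0.0029  0.9328  0.4143] p [516.5 314.   27.8] w 90.8 F [ 0.3 -0.3 -0.7]
tcp mm [516.8 314.5 172. ] units [ 2.89 -0.06  0.06] n>= 2.89 q6 0.414
tool y [ 1.     0.008 -0.002] z [ 0.008 -1.     0.003] x [-0.002 -0.003 -1.   ] jaw deg 0.47 F [-0.8 -0.3  0.7] t 35.65
yaw units total -0.11
```

View pics/w14.png

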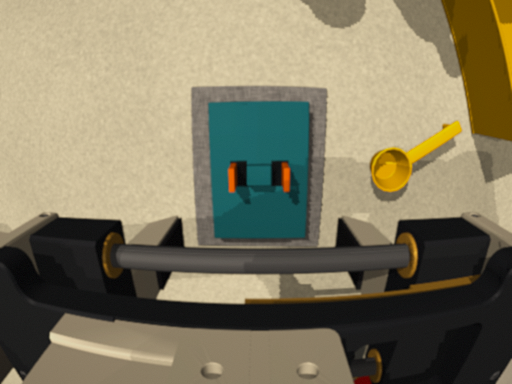

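The cover lies centred on the grey mat and upright, at about (260,170) in the wrist view. On to the tablets.

```bash

python3 -m handwheel '{"offset":[[-0.1,0,0.3],[-0.2,0,0.6],[-0.1,0,0.9],[0,0,0.95],[0,-0.1,0.95],[0,-0.1,0.95],[0,-0.1,0.95],[0,-0.1,0.95],[0,-0.1,0.95],[0,-0.1,0.95],[0,-0.1,0.95],[0,0,0.9]],"yaw":[0,0,0,0,0,0,0,0,0,0,0,0]}'  >/dev/null;
python3 -m handwheel '{"offset":[[0,0,0.8],[0,0,0.6],[0,0,0.3],[0,0,0],[0,0,0]],"yaw":[0,0,0,0,0]}'  >/dev/null; python3 - <<'E'
from h import *
plan(.482,-.305,.20,1.2)
Cam("wrist","pics/w15.png"); t=Cam("top","pics/t15.png")
E
```

```text
tcp mm [ 469.3 -314.8  181.6] units [-0.38  0.24 -0.19] n>= 0.49 q6 -0.713
tool y [ 0.999  0.006 -0.032] z [ 0.006 -1.    -0.001] x [-0.032  0.    -0.999] jaw deg 0.34 F [ 0.8 -0.4  0.2] t 37.4
yaw units total -0.13
```

View pics/w15.png

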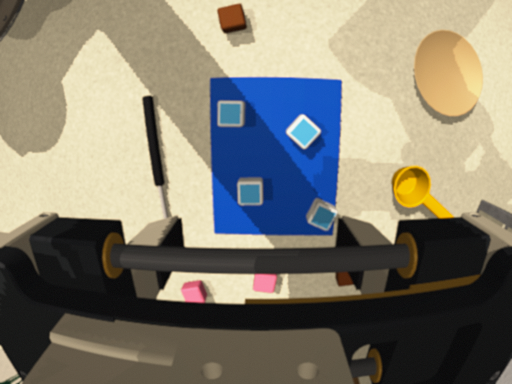

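View pics/t15.png

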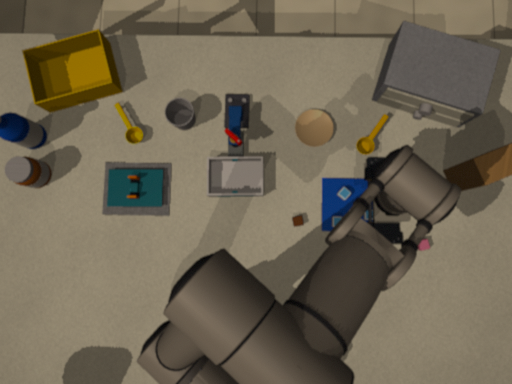

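Four blue-topped white tablets lie on the blue mat, at (230,113), (303,131), (250,191) and (321,213). The pink cubes at (264,283) and (193,291) and the brown ones at (231,17) and (345,278) are off the mat and not meant. I'll enlarge and measure.

```bash
cat >> h.py <<'E'
def tablets(c,z=.025,roi=(150,40,370,240)):
    hsv=cv2.cvtColor(c.f,cv2.COLOR_BGR2HSV)
    m=cv2.inRange(hsv,np.array((85,40,100)),np.array((106,190,255)))
    k=np.zeros_like(m); k[roi[1]:roi[3],roi[0]:roi[2]]=1; m*=k
    m=cv2.morphologyEx(m,cv2.MORPH_OPEN,np.ones((3,3),np.uint8))
    for ct in cv2.findContours(m,cv2.RETR_EXTERNAL,cv2.CHAIN_APPROX_NONE)[0]:
        if cv2.contourArea(ct)<60: continue
        W=np.array([c.at(p[0],z)[:2] for p in ct],np.float32)*1000
        r=cv2.minAreaRect(W); print("tablet px",ct.reshape(-1,2).mean(0).round(0),"xy",np.round(r[0],1),"size",np.round(r[1],1),"ang",round(r[2],1))
E
python3 - <<'E'
from h import *
c=Cam("wrist"); tablets(c)
hsv=cv2.cvtColor(c.f,cv2.COLOR_BGR2HSV); print([hsv[p[1],p[0]].tolist() for p in [(230,113),(303,131),(250,191),(321,213),(270,100),(275,200)]])
cv2.imwrite("pics/w16.png",cv2.resize(c.f[60:245,195:350],None,fx=3.2,fy=3.2,interpolation=cv2.INTER_CUBIC))
E
```

```text
tablet px [322. 218.] xy [ 539.  -365.8] size [21.8 21.8] ang 66.1
tablet px [249. 194.] xy [ 454.5 -338.6] size [21.1 20.9] ang 0.8
tablet px [303. 132.] xy [ 512.7 -269.5] size [21.6 21.8] ang 48.9
tablet px [229. 114.] xy [ 434.2 -250.6] size [21.4 20.4] ang 89.6
[[99, 149, 161], [97, 145, 229], [99, 154, 154], [99, 155, 120], [109, 222, 200], [110, 225, 126]]
```

View pics/w16.png

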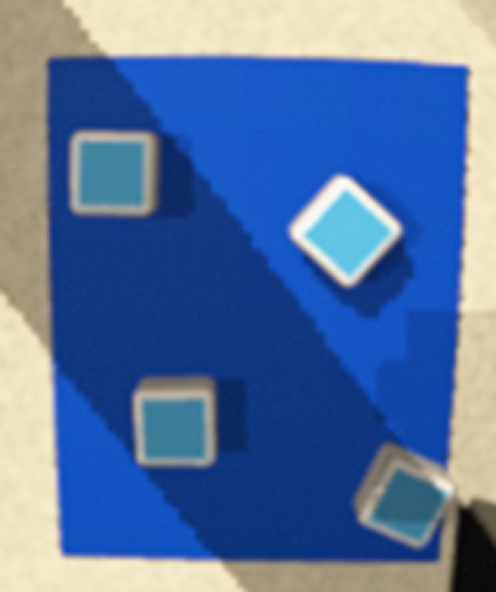

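```bash

python3 -m handwheel '{"offset":[[0,0,0],[0,0,0],[0,0,0],[0,0,0],[0,0,0],[0,0,0],[0,0,0],[0,0,0],[0,0,0],[0,0,0],[0,0,0],[0,0,0]],"yaw":[1,1,1,1,1,1,1,1,1,1,1,1]}' 55 >/dev/null; python3 - <<'E'
from h import *
plan(.434,-.251,.10,90)
tablets(Cam("wrist","pics/w17.png"),roi=(100,30,420,240))
E
```

```text
tcp mm [ 474.7 -296.   186. ] units [ 1.74 -0.98  0.67] n>= 2.1 q6 0.788
tool y [ 0.105 -0.994 -0.003] z [-0.994 -0.105  0.028] x [-0.028 -0.    -1.   ] jaw deg -83.96 F [0.1 1.  0.8] t 38.75
yaw units total 0.88
tablet px [216. 200.] xy [ 434.3 -249.7] size [21.6 21.9] ang 87.8
tablet px [295. 191.] xy [ 454.1 -337.7] size [21.3 21.6] ang 5.8
tablet px [239. 133.] xy [ 512.6 -269.7] size [21.2 21.4] ang 50.0
tablet px [330. 120.] xy [ 538.1 -366.1] size [21.9 21.6] ang 64.5
```

View pics/w17.png

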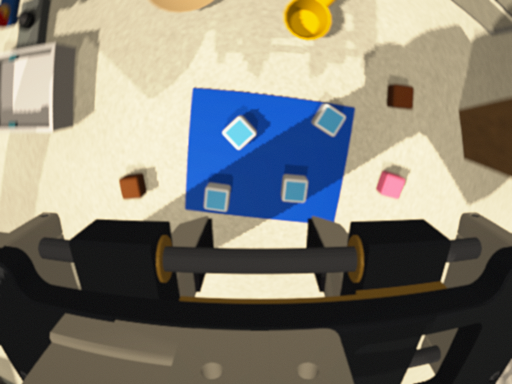

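```bash

python3 -m handwheel '{"offset":[[0,0,0],[0.2,-0.4,0.3],[0.4,-0.4,0.35],[0.6,-0.12,0.16],[0.6,0,0],[0.5,0,0],[0.3,0,0],[0.2,0,0],[0,0,0],[0,0,0]],"yaw":[0.9,0,0,0,0,0,0,0,0,0]}' 55 >/dev/null; python3 - <<'E'
from h import *
plan(.434,-.250,.010,90)
EOF=Cam("wrist","pics/w18.png")
E
```

```text
tcp mm [ 433.  -239.3   46.7] units [ 0.74  0.21 -0.03] n>= 0.77 q6 0.914
tool y [ 0.023 -1.     0.004] z [-0.999 -0.023  0.022] x [-0.021 -0.005 -1.   ] jaw deg -88.66 F [0.6 1.3 1.1] t 39.8
yaw units total 0.19
```

View pics/w18.png

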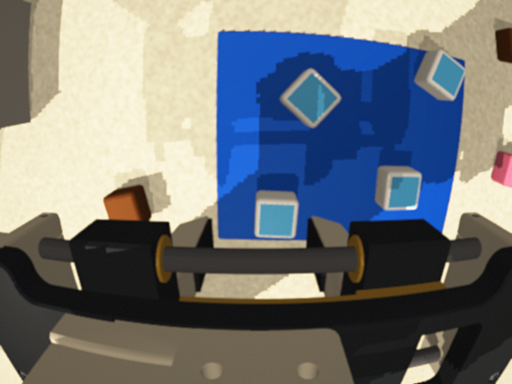

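```bash

python3 -m handwheel '{"offset":[[0,0.21,-0.02],[0.2,0,0],[0.2,0,0],[0.15,0,0],[0.1,0,0],[0.05,0,0],[0,0,0],[0,0,0],[0,0,0]],"yaw":[0.2,0,0,0,0,0,0,0,0]}' 55 >/dev/null; python3 - <<'E'
from h import *
plan(.434,-.250,.010,90)
E
```

```text
tcp mm [ 434.7 -252.1   10.5] units [ 0.01 -0.04  0.01] n>= 0.05 q6 0.925
tool y [-0.003 -1.     0.007] z [-1.     0.003  0.018] x [-0.018 -0.007 -1.   ] jaw deg -90.15 F [ 0.4 -0.7 -0.5] t 40.75
yaw units total -0.02
```

```bash

python3 -m handwheel '{"offset":[[0,0,0],[0,0,0],[0,0,0],[0,0,0],[0,0,0],[0,0,0],[0,0,0]],"yaw":[0,0,0,0,0,0,0]}' 20 20 >/dev/null; python3 q.py
python3 -m handwheel '{"offset":[[-0.1,0,0],[-0.3,0,0],[-0.5,0,0],[-0.6,0,0],[-0.5,0,0],[-0.2,0,0],[0,0,0]],"yaw":[0,0,0,0,0,0,0]}'  >/dev/null; python3 - <<'E'
from h import *
plan(.551-.024,.033-.032,.12,90+1)
EOF=Cam("wrist","pics/w19.png")
print(env.read_state()["gripper_width"])
E
```

```text
q [-0.6672  0.5913  1.8203 -0.025   0.7388  0.9247] p [ 435.1 -252.3   11.3] w 27.4 F [ 0.3 -0.1 -0.2]
tcp mm [ 436.4 -250.9  125.8] units [ 0.05 -5.04 -1.8 ] n>= 5.36 q6 0.92
tool y [-0.003 -1.     0.006] z [-1.     0.003  0.019] x [-0.019 -0.006 -1.   ] jaw deg -90.15 F [-1.  -0.7 -0.6] t 42.15
yaw units total -0.17
0.027610189146580477
```

View pics/w19.png

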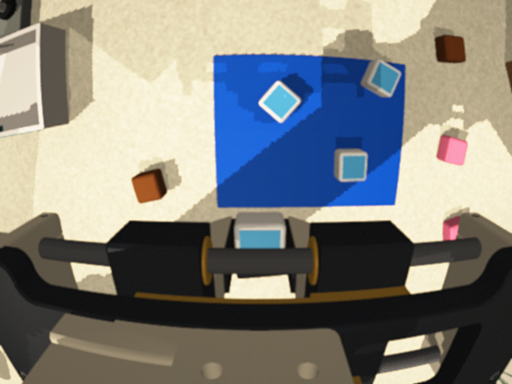

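```bash

python3 -m handwheel '{"offset":[[0,-0.3,-0.1],[0,-0.6,-0.2],[0,-0.75,-0.25],[0,-0.75,-0.3],[0,-0.75,-0.3],[0,-0.75,-0.3],[0,-0.6,-0.2],[0,-0.3,-0.1],[0,0,0],[0,0,0]],"yaw":[0,0,0,0,0,0,0,0,0,0]}'  >/dev/null; python3 - <<'E'
from h import *
plan(.5277,.0002,.07,91)
c=Cam("wrist","pics/w20.png")
print(env.read_state()["gripper_width"])
E
```

```text
tcp mm [519.9   8.7 107.7] units [ 0.75  0.17 -0.19] n>= 0.79 q6 1.447
tool y [-0.004 -1.    -0.003] z [-0.999  0.004  0.044] x [-0.044  0.003 -0.999] jaw deg -90.21 F [-0.9  0.3 -0.2] t 43.2
yaw units total -0.18
0.027783959408184872
```

View pics/w20.png

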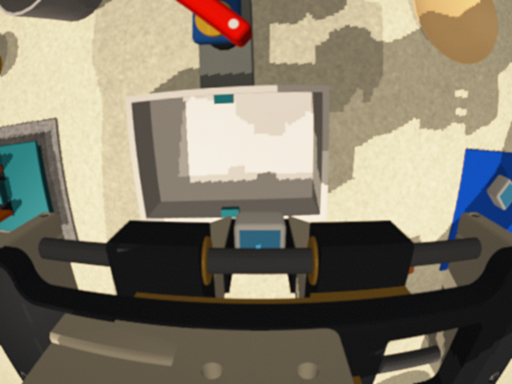

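```bash
python3 - <<'E'
from h import *
c=Cam("wrist")
hsv=cv2.cvtColor(c.f,cv2.COLOR_BGR2HSV)
for b in c.blobs((75,60,40),(100,255,255),.046,8,(200,85,260,220)): print(b)
for p in [(130,97),(328,87),(145,217),(322,214)]: print(c.at(p,.046).round(4))
cv2.imwrite("pics/w21.png",cv2.resize(c.f[75:235,110:350],None,fx=3.3,fy=3.3,interpolation=cv2.INTER_CUBIC))
E
```

```text
(array([229.3, 211.5]), array([508.5,  32.4]), array([ 8.6, 13.8]), 0.1)
(array([223. ,  98.1]), array([596.9,  34.5]), array([13.1,  5.8]), 89.1)
[0.6021 0.1072 0.046 ]
[ 0.6056 -0.0418  0.046 ]
[0.5032 0.1048 0.046 ]
[ 0.5063 -0.0417  0.046 ]
```

View pics/w21.png

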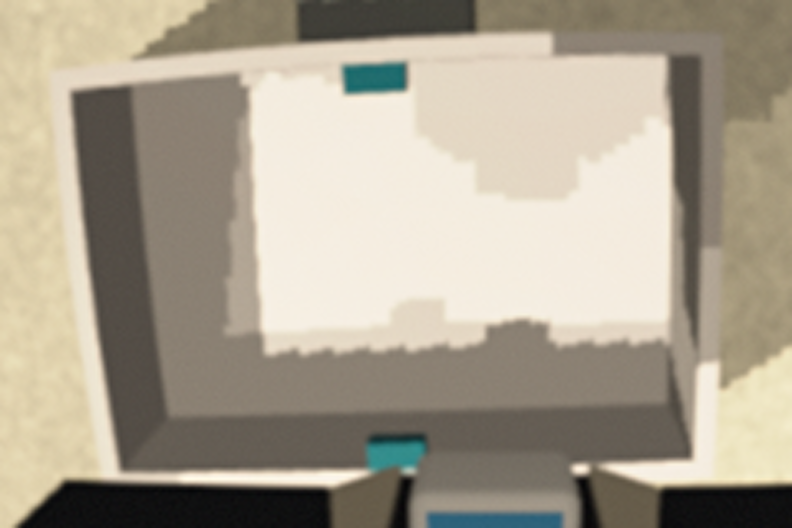

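```bash

python3 -m handwheel '{"offset":[[0,0.1,-0.1],[0,0.07,-0.08],[0,0,0],[0,0,0],[0,0,0]],"yaw":[-0.2,0,0,0,0]}'  >/dev/null; python3 - <<'E'
from h import *
plan(.5287,.0005,.06,91.3)
E
```

```text
tcp mm [528.   -4.3 107.1] units [ 0.94 -0.09 -0.06] n>= 0.95 q6 1.409
tool y [ 0.012 -1.    -0.004] z [-0.999 -0.012  0.045] x [-0.045  0.003 -0.999] jaw deg -89.31 F [-0.3 -0.8 -1. ] t 43.8
yaw units total -0.09
```

```bash

python3 -m handwheel '{"offset":[[0,-0.08,-0.04],[0,0,0],[0.2,0,-0.01],[0.3,0,-0.01],[0.3,0,-0.01],[0.2,0,-0.01],[0.1,0,0],[0,0,0],[0,0,0]],"yaw":[0,0,0,0,0,0,0,0,0]}'  >/dev/null; python3 - <<'E'
from h import *
plan(.5287,.0005,.014,91.3)
c=Cam("wrist","pics/w22.png")
print(env.read_state()["gripper_width"])
E
```

```text
tcp mm [529.2   1.1  48.1] units [ 0.68  0.02 -0.02] n>= 0.68 q6 1.419
tool y [ 0.013 -1.    -0.004] z [-0.999 -0.013  0.045] x [-0.045  0.003 -0.999] jaw deg -89.28 F [-0.3 -0.8 -0.4] t 44.7
yaw units total -0.08
0.02765458482124266
```

View pics/w22.png

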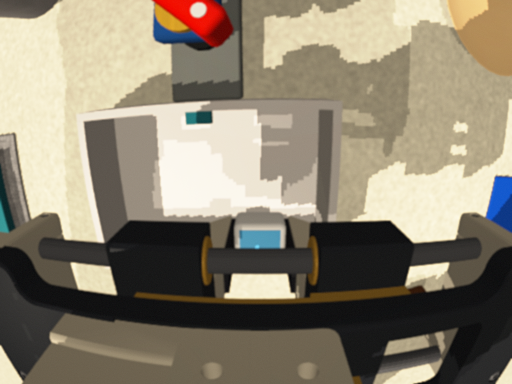

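```bash

python3 -m handwheel '{"offset":[[0.15,0,-0.01],[0.2,0,-0.01],[0.15,0,0],[0.1,0,0],[0.06,0,0],[0,0,0],[0,0,0]],"yaw":[0,0,0,0,0,0,0]}'  >/dev/null; python3 - <<'E'
from h import *
plan(.5287,.0005,.0135,91.3)
E
```

```text
tcp mm [529.7   1.1  13.5] units [0.   0.01 0.02] n>= 0.02 q6 1.42
tool y [ 0.013 -1.    -0.004] z [-0.999 -0.013  0.042] x [-0.042  0.003 -0.999] jaw deg -89.28 F [ 0.2 -0.3  0.1] t 45.45
yaw units total -0.08
```

```bash

python3 -m handwheel '{"offset":[[0.02,0,0],[0,0,0],[0,0,0],[0,0,0]],"yaw":[0,0,0,0]}' 36 >/dev/null; python3 q.py
python3 -m handwheel '{"offset":[[-0.2,0,0],[-0.4,0,0],[-0.7,0,0],[-0.8,0,0],[-0.6,0,0],[-0.3,0,0],[0,0,0],[0,0,0]],"yaw":[0,0,0,0,0,0,0,0]}'  >/dev/null; python3 - <<'E'
from h import *
plan(.48,-.31,.18,91.3)
c=Cam("wrist","pics/w23.png")
E
```

```text
q [-0.141   0.635   1.7147 -0.0039  0.8332  1.4199] p [530.    1.   12.9] w 35.9 F [ 0.5 -0.5  0.6]
tcp mm [536.1   0.6 172.8] units [-0.12  6.2   1.21] n>= 6.31 q6 1.419
tool y [ 0.013 -1.    -0.003] z [-0.999 -0.013  0.04 ] x [-0.04   0.003 -0.999] jaw deg -89.28 F [-1.   0.4 -0.1] t 46.65
yaw units total -0.08
```

View pics/w23.png

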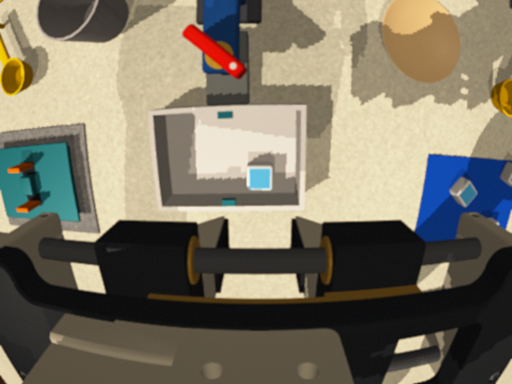

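```bash

python3 -m handwheel '{"offset":[[0,0.4,0],[0,0.6,0.05],[0,0.7,0.05],[0,0.75,0.05],[0,0.75,0.05],[0,0.7,0.05],[0,0.5,0.05],[0,0.35,0.05],[0,0.2,0.05],[0,0,0],[0,0,0],[0,0,0]],"yaw":[0,-0.8,-0.8,-0.8,-0.8,-0.8,-0.8,-0.8,-0.6,-0.4,0,0]}' 55 >/dev/null; python3 - <<'E'
from h import *
plan(.5126,-.2696,.04,-40.5)
c=Cam("wrist","pics/w24.png"); tablets(c,roi=(100,30,460,240))
E
```

```text
tcp mm [ 577.4 -245.7  148.9] units [ 2.25 -0.5   1.15] n>= 2.58 q6 0.225
tool y [ 0.74  -0.669 -0.063] z [-0.668 -0.743  0.034] x [-0.07   0.017 -0.997] jaw deg -42.1 F [ 0.4 -0.   0. ] t 47.9
yaw units total -0.23
tablet px [235. 232.] xy [ 513.3 -268.4] size [17.7 21.8] ang 50.0
```

View pics/w24.png

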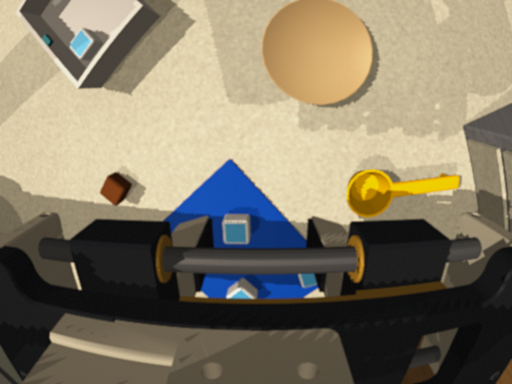

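```bash
cat > tl.py <<'E'
from h import *
s=env.read_state();T=pose();q=s["q"]
print("p",(s["ee_pos"]*1000).round(1),"x-axis",T[:2,0].round(4),"pitch",(q[1]+q[2]+q[4]-np.pi).round(4),"q4",q[3].round(4),"w",round(s["gripper_width"]*1000,1))
E
python3 tl.py
python3 -m handwheel '{"offset":[[0,-0.2,0.3],[0,-0.2,0.3],[0,-0.1,0.3],[0,0,0.25],[0,0,0],[0,0,0]],"yaw":[0,0,0,0,0,0]}' 55 >/dev/null; python3 tl.py
python3 -m handwheel '{"offset":[[-0.7,0,0],[0,0,0],[0,0,0]],"yaw":[0,0,0]}' 55 >/dev/null; python3 tl.py
python3 -m handwheel '{"offset":[[0.2,0,0],[0.2,0,0],[0.2,0,0],[0.1,0,0],[0,0,0]],"yaw":[0,0,0,0,0]}' 55 >/dev/null; python3 tl.py
```

```text
p [ 577.3 -245.5  148.8] x-axis [-0.0703  0.017 ] pitch 0.0696 q4 -0.0204 w 55.2
p [ 518.6 -269.8  151.3] x-axis [-0.0716  0.0183] pitch 0.0697 q4 -0.0263 w 55.2
p [ 522.4 -269.4  186.3] x-axis [-0.0721  0.0194] pitch 0.0708 q4 -0.0249 w 55.0
p [ 519.1 -267.   145.2] x-axis [-0.076   0.0223] pitch 0.0757 q4 -0.0253 w 54.7
```

```bash

python3 -m handwheel '{"offset":[[0,0.6,-0.55],[0,0,0],[0,0,0]],"yaw":[0,0,0]}' 55 >/dev/null; python3 tl.py
python3 -m handwheel '{"offset":[[0,-0.6,0.55],[0,0,0],[0,0,0]],"yaw":[0,0,0]}' 55 >/dev/null; python3 tl.py
python3 -m handwheel '{"offset":[[0,-0.3,-0.34],[0,-0.6,-0.67],[0,-0.6,-0.67],[0,0,0],[0,0,0]],"yaw":[0,0,0,0,0]}' 55 >/dev/null; python3 tl.py
python3 -m handwheel '{"offset":[[0,0.3,0.34],[0,0.6,0.67],[0,0.6,0.67],[0,0,0],[0,0,0]],"yaw":[0,0,0,0,0]}' 55 >/dev/null; python3 tl.py
```

```text
p [ 558.9 -266.1  139.6] x-axis [-0.0811  0.0252] pitch 0.0823 q4 -0.0223 w 55.1
p [ 515.3 -265.7  141.6] x-axis [-0.0841  0.027 ] pitch 0.085 q4 -0.026 w 55.0
p [ 518.  -152.2  147.3] x-axis [-0.0771  0.0235] pitch 0.08 q4 -0.0108 w 55.1
p [ 518.4 -273.1  146.2] x-axis [-0.0724  0.02  ] pitch 0.0712 q4 -0.0258 w 55.1
```

```bash

python3 -m handwheel '{"offset":[[0,-0.67,-0.74],[0,-0.67,-0.74],[0,-0.67,-0.74],[0,0,0],[0,0,0],[0,0.67,0.74],[0,0.67,0.74],[0,0.67,0.74],[0,0,0],[0,0,0]],"yaw":[0,0,0,0,0,0,0,0,0,0]}' 55 >/dev/null; python3 tl.py
python3 -m handwheel '{"offset":[[-0.4,0,0],[-0.9,0,0],[0,0,0],[0,0,0]],"yaw":[0,0,0,0]}' 55 >/dev/null; python3 tl.py
python3 -m handwheel '{"offset":[[0.4,0,0],[0.9,0,0],[0,0,0],[0,0,0]],"yaw":[0,0,0,0]}' 55 >/dev/null; python3 tl.py
```

```text
p [ 518.2 -275.6  146.6] x-axis [-0.0686  0.018 ] pitch 0.0668 q4 -0.0256 w 55.1
p [ 521.5 -275.6  212.2] x-axis [-0.0718  0.0207] pitch 0.0709 q4 -0.024 w 54.8
p [ 517.6 -272.4  147.3] x-axis [-0.0694  0.0191] pitch 0.0682 q4 -0.0249 w 55.1
```

```bash

python3 -m handwheel '{"offset":[[0,-0.4,-0.6],[0,-0.67,-0.74],[0,-0.67,-0.74],[0,-0.3,-0.4],[0.4,0,0],[0.6,0,0],[0.6,0,0],[0.3,0,0],[0,0,0],[0,0,0]],"yaw":[0,0,0,0,0,0,0,0,0,0]}' 0 10 >/dev/null; python3 tl.py;python3 - <<'E'
from h import *
c=Cam("wrist","pics/w25.png")
t=Cam("top");print(t.at((298,220),.02))
E
```

```text
p [ 531.8 -106.3   70.5] x-axis [-0.0425  0.0094] pitch 0.0432 q4 -0.0062 w 0.1
[ 0.43312082 -0.14407821  0.02      ]
```

View pics/w25.png

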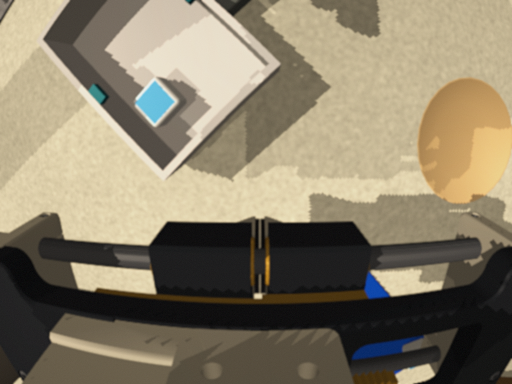

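```bash

python3 -m handwheel '{"offset":[[0.4,0,0],[0.4,0,0],[0.3,0,0],[0,0,0],[0,0,0]],"yaw":[0,0,0,0,0]}' 0 10 >/dev/null; python3 tl.py
python3 -m handwheel '{"offset":[[0.1,0,0],[0.1,0,0],[0,0,0]],"yaw":[0,0,0]}' >/dev/null; python3 tl.py; python3 q.py
python3 -m handwheel '{"offset":[[0.1,0,0],[0.1,0,0],[0,0,0]],"yaw":[0,0,0]}' >/dev/null; python3 tl.py; python3 q.py
```

```text
p [ 534.9 -108.1   21.4] x-axis [-0.0291  0.0047] pitch 0.029 q4 -0.0069 w 0.7
p [ 536.4 -108.7   13.6] x-axis [-0.0245  0.0031] pitch 0.0242 q4 -0.007 w 0.8
q [-0.337   0.6491  1.6792 -0.007   0.8375  0.4048] p [ 536.4 -108.7   13.6] w 0.8 F [ 0.5 -0.7  0.5]
p [ 536.4 -108.8    3.3] x-axis [-0.0236  0.0028] pitch 0.0232 q4 -0.0071 w 0.6
q [-0.3371  0.6651  1.6855 -0.0071  0.8142  0.405 ] p [ 536.4 -108.8    3.3] w 0.6 F [ 0.2  0.  -0.5]
```

```bash

python3 -m handwheel '{"offset":[[0.1,0,0],[0.1,0,0],[0,0,0]],"yaw":[0,0,0]}' >/dev/null; python3 tl.py; python3 q.py
python3 -m handwheel '{"offset":[[0.1,0,0],[0.1,0,0],[0.1,0,0],[0.1,0,0]],"yaw":[0,0,0,0]}' >/dev/null; python3 tl.py; python3 q.py
```

```text
p [ 537.5 -109.1    1.8] x-axis [-0.0194  0.0009] pitch 0.0186 q4 -0.0077 w 0.5
q [-0.3368  0.667   1.6872 -0.0077  0.806   0.4051] p [ 537.5 -109.1    1.8] w 0.5 F [ 0.1 -0.1  0.1]
p [ 5.385e+02 -1.094e+02 -1.000e-01] x-axis [-0.0121 -0.0027] pitch 0.0106 q4 -0.0092 w 0.4
q [-0.336   0.6681  1.6923 -0.0092  0.7918  0.4054] p [ 5.385e+02 -1.094e+02 -1.000e-01] w 0.4 F [-15.5   4.9  49.3]
```

```bash

python3 -m handwheel '{"offset":[[-0.1,0,0],[-0.2,0,0],[-0.4,0,0],[-0.4,0,0],[-0.3,0,0],[0,0,0]],"yaw":[0,0,0,0,0,0]}' 55 20 >/dev/null; python3 tl.py;  python3 - <<'E'
from h import *
plan(.5128,-.269,.07,-40.5)
print(env.read_state()["time"])
E
```

```text
p [ 539.3 -109.1   72.9] x-axis [-0.0121 -0.0027] pitch 0.0106 q4 -0.008 w 44.2
tcp mm [ 539.3 -109.1   72.9] units [0.07 1.75 2.73] n>= 3.24 q6 0.404
tool y [ 0.742 -0.67  -0.007] z [-0.67  -0.742  0.01 ] x [-0.012 -0.003 -1.   ] jaw deg -42.1 F [ 0.6 -0.4 -0.3] t 56.25
yaw units total -0.23
56.25
```

```bash

python3 -m handwheel '{"offset":[[0,0.3,0.46],[0,0.44,0.68],[0,0.44,0.68],[0,0.44,0.68],[0,0.1,0.2],[0,0,0],[0,0,0]],"yaw":[0,0,0,0,0,-0.2,0]}' 55 20 >/dev/null; python3 tl.py;  python3 - <<'E'
from h import *
plan(.5128,-.269,.011,-40.5)
c=Cam("wrist","pics/w26.png"); tablets(c,roi=(100,30,460,260))
E
```

```text
p [ 510.1 -269.4   66.2] x-axis [-0.0189  0.0026] pitch 0.017 q4 -0.0105 w 54.7
tcp mm [ 510.1 -269.4   66.2] units [ 1.1   0.05 -0.05] n>= 1.1 q6 0.098
tool y [ 0.761 -0.649 -0.016] z [-0.649 -0.761  0.01 ] x [-0.019  0.003 -1.   ] jaw deg -40.46 F [-0.  -0.3  0.8] t 56.95
yaw units total 0.01
tablet px [261. 208.] xy [ 512.  -269.6] size [21.3 21.7] ang 49.8
```

View pics/w26.png

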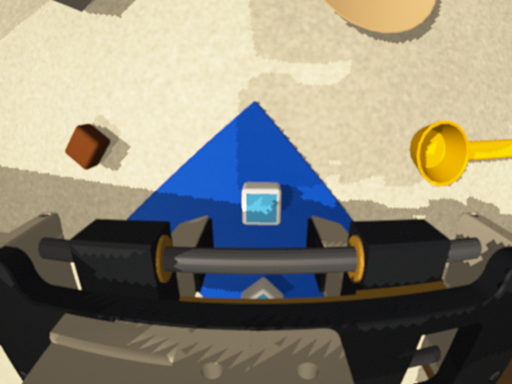

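```bash

python3 -m handwheel '{"offset":[[0.25,0.04,-0.03],[0.4,0,0],[0.3,0,0],[0.15,0,0],[0.02,0,0],[0,0,0],[0,0,0]],"yaw":[0,0,0,0,0,0,0]}' 55 20 >/dev/null; python3 tl.py
```

```text
p [ 514.  -261.3    5.7] x-axis [-0.0199  0.0043] pitch 0.0189 q4 -0.0101 w 54.9
```

```bash

python3 -m handwheel '{"offset":[[-0.06,0.04,0.07],[-0.02,0.04,0.07],[0,0,0],[0,0,0]],"yaw":[0,0,0,0]}' 55 20 >/dev/null; python3 tl.py
python3 -m handwheel '{"offset":[[0,0,0],[0,0,0],[0,0,0],[0,0,0],[0,0,0],[0,0,0]],"yaw":[0,0,0,0,0,0]}' 20 20 >/dev/null; python3 tl.py
python3 -m handwheel '{"offset":[[-0.1,0,0],[-0.3,0,0],[-0.5,0,0],[-0.5,0,0],[-0.4,0,0],[0,0,0],[0,0,0]],"yaw":[0,0,0,0,0,0,0]}'  >/dev/null; python3 tl.py;  python3 - <<'E'
from h import *
plan(.552+.024+.7e-3,.033-.032+.0005,.10,91.3)
E
```

```text
p [ 513.7 -271.    12.2] x-axis [-0.0165  0.0018] pitch 0.0146 q4 -0.0105 w 55.3
p [ 513.5 -271.1   12.4] x-axis [-0.0165  0.0017] pitch 0.0145 q4 -0.0106 w 27.4
p [ 514.4 -270.5  105.4] x-axis [-0.0186  0.0036] pitch 0.0173 q4 -0.0088 w 27.8
tcp mm [ 514.4 -270.5  105.4] units [ 0.1  -2.54 -4.97] n>= 5.58 q6 0.09
tool y [ 0.766 -0.642 -0.017] z [-0.642 -0.766  0.009] x [-0.019  0.004 -1.   ] jaw deg -39.97 F [-0.6 -0.7  0.1] t 59.4
yaw units total 7.09
```

```bash

python3 -m handwheel '{"offset":[[-0.05,-0.25,-0.5],[0,-0.42,-0.82],[0,-0.42,-0.82],[0,-0.42,-0.82],[0,-0.42,-0.82],[0,-0.42,-0.82],[0,-0.2,-0.4],[0,0,0],[0,0,0]],"yaw":[0,0,0,0,0,0,0,0,0]}'  >/dev/null; python3 tl.py
python3 -m handwheel '{"offset":[[0,0,0],[0,0,0],[0,0,0],[0,0,0],[0,0,0],[0,0,0],[0,0,0],[0,0,0],[0,0,0]],"yaw":[0.9,0.9,0.9,0.9,0.9,0.9,0.9,0.7,0]}'  >/dev/null; python3 tl.py
  python3 - <<'E'
from h import *
plan(.5767,.0015,.06,91.3)
c=Cam("wrist","pics/w27.png")
E
```

```text
p [574.2  12.9  95.3] x-axis [-0.0346  0.0069] pitch 0.0351 q4 0.0034 w 27.6
p [568.9  -1.4  88.9] x-axis [-0.0465  0.0062] pitch 0.0469 q4 -0.0002 w 27.6
tcp mm [568.9  -1.4  88.9] units [ 0.57 -0.06 -0.18] n>= 0.6 q6 1.454
tool y [-0.02  -1.    -0.005] z [-0.999  0.02   0.047] x [-0.047  0.006 -0.999] jaw deg -91.14 F [-0.3  0.6 -0.2] t 61.2
yaw units total -0.35
```

View pics/w27.png

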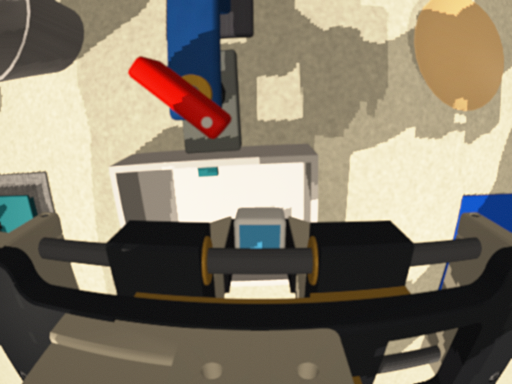

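```bash

python3 -m handwheel '{"offset":[[0,-0.03,-0.1],[0,-0.03,-0.1],[0,0,0],[0.25,0,-0.01],[0.35,0,-0.01],[0.2,0,-0.01],[0.1,0,0],[0,0,0],[0,0,0]],"yaw":[-0.35,0,0,0,0,0,0,0,0]}'  >/dev/null; python3 tl.py
  python3 - <<'E'
from h import *
plan(.5767,.0015,.0145,91.3)
E
```

```text
p [576.8  -0.7  38.5] x-axis [-0.05    0.0063] pitch 0.0504 q4 -0.0005 w 27.7
tcp mm [576.8  -0.7  38.5] units [ 0.48 -0.04 -0.02] n>= 0.48 q6 1.41
tool y [ 0.027 -1.    -0.008] z [-0.998 -0.028  0.05 ] x [-0.05   0.006 -0.999] jaw deg -88.43 F [-1.   0.2  0.2] t 62.15
yaw units total 0.04
```

```bash

python3 -m handwheel '{"offset":[[0.12,-0.05,-0.01],[0.15,0,-0.01],[0.1,0,0],[0.06,0,0],[0.03,0,0],[0,0,0],[0,0,0]],"yaw":[0,0,0,0,0,0,0]}'  >/dev/null; python3 tl.py; python3 q.py
```

```text
p [577.6   2.3  15. ] x-axis [-0.0471  0.006 ] pitch 0.0475 q4 -0.0002 w 27.8
q [-1.2870e-01  6.9760e-01  1.5656e+00 -2.0000e-04  9.2590e-01  1.4144e+00] p [577.6   2.3  15. ] w 27.8 F [-0.1  0.1 -0.4]
```

```bash

python3 -m handwheel '{"offset":[[0.02,0,0],[0,0,0],[0,0,0],[0,0,0]],"yaw":[0,0,0,0]}' 35 >/dev/null; python3 tl.py
python3 -m handwheel '{"offset":[[-0.2,0,0],[-0.4,0,0],[-0.7,0,0],[-0.7,0,0],[-0.5,0,0],[-0.2,0,0],[0,0,0]],"yaw":[0,0,0,0,0,0,0]}'  >/dev/null; python3 tl.py;python3 - <<'E'
from h import *
c=Cam("wrist","pics/w28.png")
plan(.4545,-.338,.1,90)
E
```

```text
p [578.    2.2  14.4] x-axis [-0.046   0.0058] pitch 0.0464 q4 -0.0002 w 35.1
p [584.2   1.3 157.3] x-axis [-0.0457  0.0058] pitch 0.0461 q4 -0.0002 w 35.3
tcp mm [583.8   1.4 156.4] units [1.21 6.72 2.72] n>= 7.35 q6 1.414
tool y [ 0.028 -1.    -0.007] z [-0.999 -0.028  0.047] x [-0.047  0.006 -0.999] jaw deg -88.42 F [-0.2  0.2  0.1] t 64.0
yaw units total 0.23
```

View pics/w28.png

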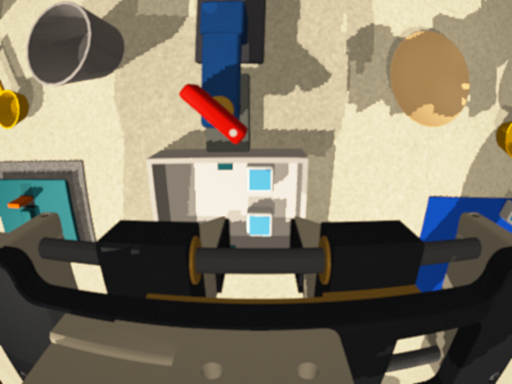

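```bash

python3 -m handwheel '{"offset":[[0,0.45,0.18],[0,0.75,0.3],[0,0.8,0.32],[0,0.8,0.32],[0,0.8,0.32],[0,0.8,0.32],[0,0.8,0.32],[0,0.8,0.32],[0.2,0.5,0.2],[0.3,0,0],[0,0,0],[0,0,0]],"yaw":[0,0,0,0,0,0,0,0,0,0,0,0]}' 55 >/dev/null; python3 tl.py;python3 - <<'E'
from h import *
c=Cam("wrist","pics/w29.png");tablets(c,roi=(100,30,460,260))
plan(.4545,-.338,.012,92)
E
```

```text
p [ 447.8 -333.9  113.9] x-axis [-0.0748  0.0236] pitch 0.0709 q4 -0.0377 w 55.0
tablet px [267. 178.] xy [ 454.4 -338.3] size [20.7 21.4] ang 2.1
tablet px [305.  79.] xy [ 538.7 -365.3] size [21.8 21.6] ang 65.6
tcp mm [ 447.7 -333.4  113.9] units [ 2.02  0.15 -0.28] n>= 2.04 q6 0.799
tool y [ 0.03  -0.999 -0.026] z [-0.997 -0.032  0.074] x [-0.075  0.024 -0.997] jaw deg -88.28 F [-0.6 -0.7 -1. ] t 65.25
yaw units total -0.04
```

View pics/w29.png

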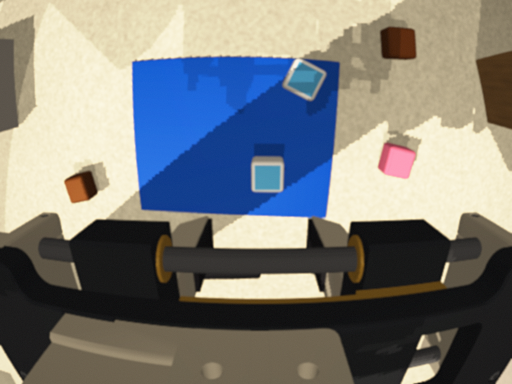

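```bash

python3 -m handwheel '{"offset":[[0.2,0.05,-0.08],[0.45,0.05,-0.1],[0.5,0.05,-0.1],[0.4,0,0],[0.2,0,0],[0.1,0,0],[0,0,0],[0,0,0]],"yaw":[0,0,0,0,0,0,0,0]}' 55 >/dev/null; python3 - <<'E'
from h import *
plan(.4544,-.338,.012,92)
E
```

```text
tcp mm [ 460.8 -336.1   18.2] units [0.13 0.04 0.12] n>= 0.18 q6 0.811
tool y [ 0.038 -0.999 -0.022] z [-0.997 -0.04   0.069] x [-0.07   0.019 -0.997] jaw deg -87.82 F [ 0.  -0.6  0.8] t 66.05
yaw units total 0.03
```

```bash

python3 -m handwheel '{"offset":[[0.07,0.04,0.1],[0.07,0,0],[0,0,0],[0,0,0]],"yaw":[0,0,0,0]}' 55 >/dev/null; python3 tl.py; python3 -m handwheel '{"offset":[[0,0,0],[0,0,0],[0,0,0],[0,0,0],[0,0,0],[0,0,0]],"yaw":[0,0,0,0,0,0]}' 20 20 >/dev/null; python3 tl.py
python3 -m handwheel '{"offset":[[-0.1,0,0],[-0.3,0,0],[-0.5,0,0],[-0.5,0,0],[-0.4,0,0],[0,0,0],[0,0,0]],"yaw":[0,0,0,0,0,0,0]}'  >/dev/null; python3 tl.py;  python3 - <<'E'
from h import *
# local (-24,+32)
plan(.552-.024-.0007,.033+.032-.0005,.10,91.3)
Cam("wrist","pics/w30.png")
E
```

```text
p [ 455.9 -339.6   13.5] x-axis [-0.0667  0.016 ] pitch 0.0601 q4 -0.0426 w 54.9
p [ 456.2 -339.8   13.9] x-axis [-0.0662  0.0155] pitch 0.0593 q4 -0.0427 w 27.8
p [ 461.9 -340.6  107. ] x-axis [-0.0677  0.0172] pitch 0.0615 q4 -0.037 w 27.3
tcp mm [ 461.9 -340.6  107. ] units [ 0.19 -8.04 -1.63] n>= 8.21 q6 0.799
tool y [ 0.038 -0.999 -0.02 ] z [-0.997 -0.039  0.067] x [-0.068  0.017 -0.998] jaw deg -87.83 F [-0.3  0.  -0.1] t 67.75
yaw units total 0.13
```

View pics/w30.png

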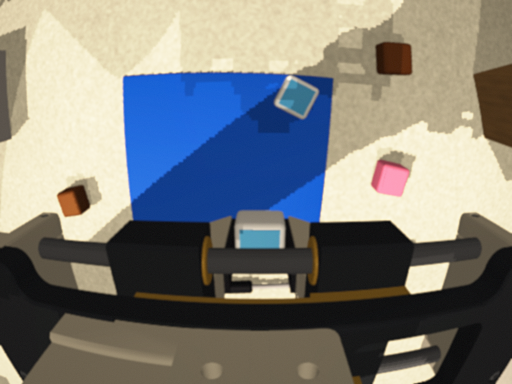

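```bash

python3 -m handwheel '{"offset":[[-0.1,-0.4,-0.08],[-0.15,-0.75,-0.15],[-0.05,-0.8,-0.16],[0,-0.8,-0.16],[0,-0.8,-0.16],[0,-0.8,-0.16],[0,-0.8,-0.16],[0,-0.8,-0.16],[0,-0.8,-0.16],[0,-0.7,-0.14],[0,-0.3,-0.05],[0,0,0]],"yaw":[0,0,0,0,0,0,0,0,0,0,0,0]}'  >/dev/null; python3 tl.py;  python3 - <<'E'
from h import *
plan(.552-.024-.0007,.033+.032-.0005,.06,91.3)
Cam("wrist","pics/w31.png")
E
```

```text
p [517.4  75.5 115.4] x-axis [-0.0887  0.0268] pitch 0.0895 q4 0.0281 w 27.5
tcp mm [517.4  75.5 115.4] units [ 1.08  0.26 -0.29] n>= 1.15 q6 1.502
tool y [ 0.037 -0.999 -0.03 ] z [-0.995 -0.039  0.088] x [-0.089  0.027 -0.996] jaw deg -87.89 F [-0.4  0.  -0.2] t 69.0
yaw units total 0.12
```

View pics/w31.png

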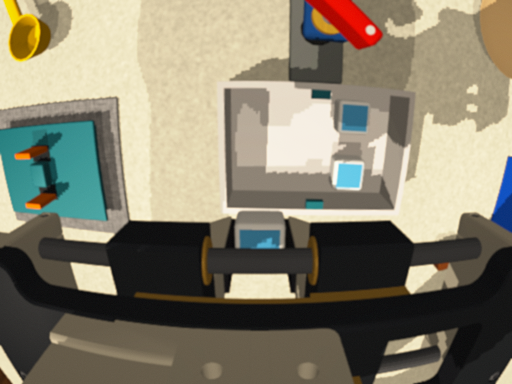

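```bash

python3 -m handwheel '{"offset":[[0,0.1,-0.1],[0,0.14,-0.14],[0,0,0],[0.3,0,-0.02],[0.4,0,-0.02],[0.25,0,-0.01],[0,0,0],[0,0,0]],"yaw":[0,0,0,0,0,0,0,0]}'  >/dev/null; python3 tl.py;  python3 - <<'E'
from h import *
plan(.552-.024-.0007,.033+.032-.0005,.0165,91.3)
Cam("wrist","pics/w32.png")
E
```

```text
p [529.5  55.2  64.5] x-axis [-0.0891  0.0265] pitch 0.0906 q4 0.0255 w 28.1
tcp mm [529.5  55.2  64.5] units [ 0.96 -0.16 -0.05] n>= 0.98 q6 1.477
tool y [ 0.025 -0.999 -0.029] z [-0.996 -0.027  0.088] x [-0.089  0.026 -0.996] jaw deg -88.59 F [-0.1 -0.4  0.2] t 69.85
yaw units total 0.02
```

View pics/w32.png

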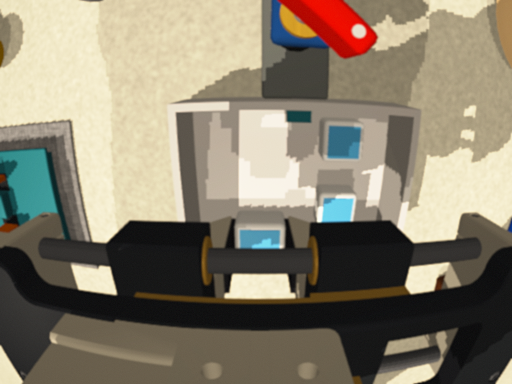

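```bash

python3 -m handwheel '{"offset":[[0,-0.13,0],[0,0,0],[0.2,0,-0.01],[0.3,0,-0.02],[0.2,0,-0.01],[0.1,0,0],[0,0,0],[0,0,0]],"yaw":[0,0,0,0,0,0,0,0]}'  >/dev/null; python3 tl.py;  python3 - <<'E'
from h import *
plan(.552-.024-.0007,.033+.032-.0005,.0165,91.3)
E
```

```text
p [529.4  63.5  24.4] x-axis [-0.0842  0.0262] pitch 0.0855 q4 0.0288 w 27.7
tcp mm [529.4  63.5  24.4] units [ 0.16 -0.02  0.03] n>= 0.17 q6 1.488
tool y [ 0.025 -0.999 -0.028] z [-0.996 -0.027  0.084] x [-0.084  0.026 -0.996] jaw deg -88.56 F [ 0.  -1.2 -0.2] t 70.7
yaw units total 0.02
```

```bash

python3 -m handwheel '{"offset":[[0.08,0,0],[0.06,0,0],[0.03,0,0],[0,0,0]],"yaw":[0,0,0,0]}'  >/dev/null; python3 tl.py; python3 -m handwheel '{"offset":[[0.03,0,0],[0,0,0],[0,0,0],[0,0,0]],"yaw":[0,0,0,0]}' 35 >/dev/null; python3 tl.py
python3 -m handwheel '{"offset":[[-0.2,0,0],[-0.4,0,0],[-0.7,0,0],[-0.7,0,0],[-0.5,0,0],[-0.2,0,0],[0,0,0]],"yaw":[0,0,0,0,0,0,0]}'  >/dev/null; python3 tl.py;python3 - <<'E'
from h import *
c=Cam("wrist","pics/w33.png")
plan(.54,-.11,.1,-22)
E
```

```text
p [529.4  63.7  16.3] x-axis [-0.0821  0.0262] pitch 0.0833 q4 0.0293 w 27.8
p [529.6  63.7  15. ] x-axis [-0.0813  0.0262] pitch 0.0826 q4 0.0294 w 34.9
p [540.8  59.9 157.9] x-axis [-0.0808  0.026 ] pitch 0.0821 q4 0.0238 w 34.8
tcp mm [540.4  60.  157. ] units [1.05 3.43 0.01] n>= 3.59 q6 1.492
tool y [ 0.025 -0.999 -0.028] z [-0.996 -0.027  0.081] x [-0.082  0.026 -0.996] jaw deg -88.56 F [ 0.4 -0.   0.3] t 72.25
yaw units total -9.68
```

View pics/w33.png

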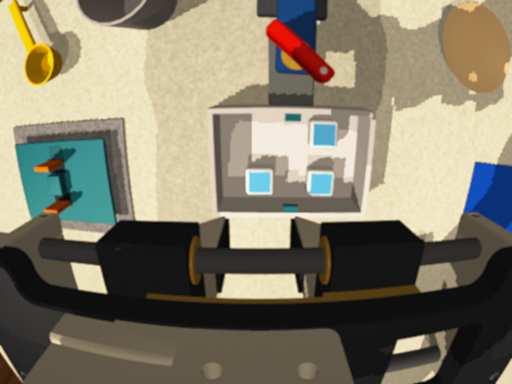

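```bash

python3 -m handwheel '{"offset":[[0,0.5,0],[0,0.8,0],[0,0.8,0],[0,0.8,0],[0.4,0.4,0],[0.6,0,0],[0.6,0,0],[0.2,0,0],[0,0,0],[0,0,0]],"yaw":[0,0,0,0,0,0,0,0,0,0]}' 0 10 >/dev/null; python3 tl.py
python3 -m handwheel '{"offset":[[0,0,0],[0,0,0],[0,0,0],[0,0,0],[0,0,0],[0,0,0],[0,0,0],[0,0,0],[0,0,0],[0,0,0],[0,0,0],[0,0,0]],"yaw":[-1,-1,-1,-1,-1,-1,-1,-1,-1,-0.5,0,0]}' 0 10 >/dev/null; python3 tl.py
```

```text
p [ 528.4 -106.1   46.6] x-axis [-0.1034  0.0325] pitch 0.1085 q4 -0.0043 w 0.8
p [ 539.5 -104.9   63.2] x-axis [-0.0765  0.0228] pitch 0.0799 q4 -0.0037 w 0.7
```

```bash

python3 -m handwheel '{"offset":[[0.3,0,0],[0.4,0,0],[0.4,0,0],[0,0,0],[0,0,0],[0,0,0]],"yaw":[0,0,0,0,0,0]}' 0 10 >/dev/null; python3 tl.py
python3 -m handwheel '{"offset":[[0.1,0,0],[0.1,0,0],[0,0,0]],"yaw":[0,0,0]}' >/dev/null; python3 tl.py; python3 q.py
```

```text
p [ 538.9 -104.    11.8] x-axis [-0.068  0.02 ] pitch 0.0709 q4 -0.0039 w 0.4
p [ 539.7 -104.2    3.3] x-axis [-0.0641  0.0186] pitch 0.0667 q4 -0.004 w 0.7
q [-0.3284  0.6865  1.6385 -0.004   0.8833  0.0308] p [ 539.7 -104.2    3.3] w 0.7 F [ 0.5  0.4 -0.1]
```

```bash

python3 -m handwheel '{"offset":[[0.08,0,0],[0.08,0,0],[0.05,0,0]],"yaw":[0,0,0]}' >/dev/null; python3 tl.py; python3 q.py
python3 -m handwheel '{"offset":[[0.06,0,0],[0.06,0,0],[0.06,0,0]],"yaw":[0,0,0]}' >/dev/null; python3 tl.py; python3 q.py
python3 -m handwheel '{"offset":[[0.06,0,0],[0.06,0,0],[0.06,0,0]],"yaw":[0,0,0]}' >/dev/null; python3 tl.py; python3 q.py
```

```text
p [ 5.401e+02 -1.044e+02  2.000e-01] x-axis [-0.0608  0.0171] pitch 0.0631 q4 -0.0044 w 0.5
q [-0.3282  0.6902  1.642  -0.0044  0.8725  0.031 ] p [ 5.401e+02 -1.044e+02  2.000e-01] w 0.5 F [-5.8  1.3 14.6]
p [ 5.402e+02 -1.044e+02  1.000e-01] x-axis [-0.0573  0.0154] pitch 0.0592 q4 -0.0051 w 0.4
q [-0.3279  0.6888  1.6455 -0.0051  0.8665  0.0312] p [ 5.402e+02 -1.044e+02  1.000e-01] w 0.4 F [-7.9  2.3 27.6]
p [ 5.401e+02 -1.044e+02  1.000e-01] x-axis [-0.0538  0.0137] pitch 0.0554 q4 -0.0058 w 0.4
q [-0.3277  0.6871  1.6491 -0.0058  0.8608  0.0314] p [ 5.401e+02 -1.044e+02  1.000e-01] w 0.4 F [-8.   2.6 28. ]
```

```bash

python3 -m handwheel '{"offset":[[0.06,-0.04,0.02],[0.06,-0.04,0.02],[0.06,-0.04,0.02]],"yaw":[0,0,0]}' >/dev/null; python3 tl.py; python3 q.py
python3 -m handwheel '{"offset":[[0.06,0,0],[0.06,0,0],[0.06,0,0],[0.06,0,0],[0.06,0,0],[0.06,0,0],[0.06,0,0],[0.06,0,0],[0.06,0,0],[0.06,0,0],[0.06,0,0],[0.06,0,0]],"yaw":[0,0,0,0,0,0,0,0,0,0,0,0]}' >/dev/null; python3 tl.py; python3 q.py
```

```text
p [ 5.400e+02 -1.045e+02  2.000e-01] x-axis [-0.0358  0.0117] pitch 0.0376 q4 -0.0006 w 0.6
q [-3.3020e-01  6.7910e-01  1.6664e+00 -6.0000e-04  8.3370e-01  2.6600e-02] p [ 5.400e+02 -1.045e+02  2.000e-01] w 0.6 F [-1.2  4.8 20.6]
p [ 5.401e+02 -1.044e+02  1.000e-01] x-axis [-0.0229  0.0048] pitch 0.0232 q4 -0.004 w 0.8
q [-0.3287  0.6735  1.6793 -0.004   0.8121  0.0272] p [ 5.401e+02 -1.044e+02  1.000e-01] w 0.8 F [-8.4  3.2 28.8]
```

```bash

python3 -m handwheel '{"offset":[[0.06,-0.04,0.02],[0.06,-0.04,0.02],[0.06,-0.04,0.02],[0.06,-0.04,0.02],[0,0,0]],"yaw":[0,0,0,0,0]}' >/dev/null; python3 tl.py; python3 q.py
python3 -m handwheel '{"offset":[[-0.1,0,0],[-0.2,0,0],[-0.4,0,0],[-0.4,0,0],[-0.2,0,0],[0,0,0]],"yaw":[0,0,0,0,0,0]}' 55 20 >/dev/null; python3 tl.py;  python3 - <<'E'
from h import *
plan(.5385,-.3655,.07,-24.5)
print(env.read_state()["time"])
E
```

```text
p [ 540.7 -104.4    1.3] x-axis [0.003  0.0016] pitch -0.0023 q4 0.0036 w 0.6
q [-0.3314  0.6617  1.7013  0.0036  0.7763  0.0203] p [ 540.7 -104.4    1.3] w 0.6 F [-1. -0.  0.]
p [ 539.9 -104.7   69.4] x-axis [0.0008 0.002 ] pitch -0.0001 q4 0.0027 w 43.8
tcp mm [ 539.9 -104.7   69.4] units [-0.02  1.78  4.9 ] n>= 5.22 q6 0.021
tool y [ 0.938 -0.347  0.   ] z [-0.347 -0.938 -0.002] x [ 0.001  0.002 -1.   ] jaw deg -20.31 F [ 0.5 -0.6 -0.4] t 78.85
yaw units total 0.61
78.85
```

```bash

python3 -m handwheel '{"offset":[[0,0.15,0.4],[0,0.25,0.7],[0,0.25,0.7],[0,0.25,0.7],[0,0.25,0.7],[0,0.25,0.7],[0,0.15,0.4],[0,0,0.2],[0,0,0],[0,0,0]],"yaw":[0,0,0,0,0,0,0,0,0.6,0]}' 55 >/dev/null; python3 tl.py;  python3 - <<'E'
from h import *
c=Cam("wrist","pics/w34.png"); tablets(c,roi=(100,30,460,260))
plan(.5385,-.3655,.012,-24.5)
E
```

```text
p [ 530.  -348.8   59.6] x-axis [-0.0097  0.0095] pitch 0.0136 q4 0.0012 w 55.3
tablet px [279. 228.] xy [ 538.6 -365.6] size [20.9 21.6] ang 65.7
tcp mm [ 529.9 -348.5   59.6] units [0.95 0.31 0.24] n>= 1.02 q6 -0.279
tool y [ 0.911 -0.412 -0.013] z [-0.412 -0.911 -0.005] x [-0.01  0.01 -1.  ] jaw deg -24.3 F [-0.3  0.6 -0.8] t 79.9
yaw units total 0.03
```

View pics/w34.png

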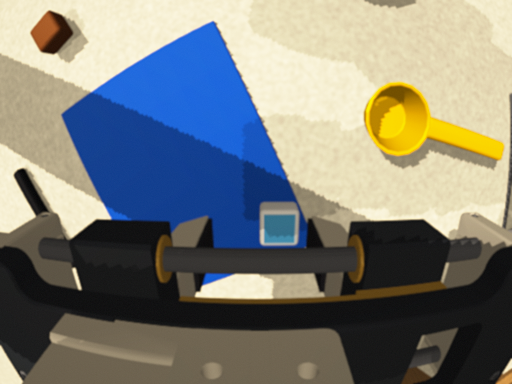

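```bash

python3 -m handwheel '{"offset":[[0,0.15,0.12],[0,0.12,0.1],[0,0,0],[0.25,0,0],[0.35,0,0],[0.2,0,0],[0.08,0,0],[0,0,0],[0,0,0]],"yaw":[0,0,0,0,0,0,0,0,0]}' 55 >/dev/null; python3 - <<'E'
from h import *
plan(.5385,-.3655,.012,-24.5)
E
```

```text
tcp mm [ 538.3 -361.9   11.3] units [-0.01  0.03  0.06] n>= 0.07 q6 -0.295
tool y [ 0.915 -0.404 -0.015] z [-0.404 -0.915 -0.006] x [-0.011  0.011 -1.   ] jaw deg -23.84 F [-1.1  0.4  0.4] t 80.8
yaw units total 0.1
```

```bash

python3 -m handwheel '{"offset":[[0,0.02,0.05],[0,0,0],[0,0,0],[0,0,0],[0,0,0],[0,0,0],[0,0,0],[0,0,0]],"yaw":[0,0,0,0,0,0,0,0]}' 20 20 >/dev/null; python3 tl.py
python3 -m handwheel '{"offset":[[-0.1,0,0],[-0.3,0,0],[-0.5,0,0],[-0.5,0,0],[-0.4,0,0],[-0.1,0,0],[0,0,0]],"yaw":[0,0,0,0,0,0,0]}'  >/dev/null; python3 tl.py;  python3 - <<'E'
from h import *
# local (+20,+32)
plan(.552+.020-.0007,.033+.032+.0005,.11,91.3)
Cam("wrist","pics/w35.png")
E
```

```text
p [ 539.1 -365.6   13.5] x-axis [-0.0087  0.0087] pitch 0.0123 q4 0.0011 w 28.1
p [ 540.4 -366.7  117. ] x-axis [-0.0068  0.0072] pitch 0.0099 q4 0.001 w 27.5
tcp mm [ 540.4 -366.7  117. ] units [ 0.2  -2.92 -8.16] n>= 8.67 q6 -0.298
tool y [ 0.915 -0.404 -0.009] z [-0.404 -0.915 -0.004] x [-0.007  0.007 -1.   ] jaw deg -23.83 F [ 0.5  0.1 -0.3] t 82.3
yaw units total 9.43
```

View pics/w35.png

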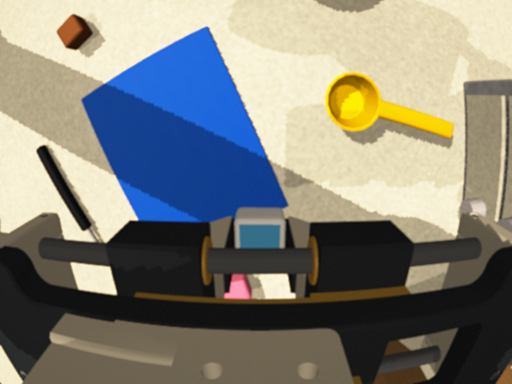

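```bash

python3 -m handwheel '{"offset":[[-0.1,-0.15,-0.4],[-0.1,-0.27,-0.75],[0,-0.27,-0.75],[0,-0.27,-0.75],[0,-0.27,-0.75],[0,-0.27,-0.75],[0,-0.27,-0.75],[0,-0.27,-0.75],[0,-0.27,-0.75],[0,-0.27,-0.75],[0,-0.25,-0.6],[0,-0.1,-0.2]],"yaw":[0,0,0,0,0,0,0,0,0,0,0,0]}'  >/dev/null; python3 tl.py
python3 -m handwheel '{"offset":[[0,0,0],[0,0,0],[0,0,0],[0,0,0],[0,0,0],[0,0,0],[0,0,0],[0,0,0],[0,0,0],[0,0,0],[0,0,0],[0,0,0]],"yaw":[0,0.5,0.9,0.9,0.9,0.9,0.9,0.9,0.9,0.9,0.9,0]}'  >/dev/null; python3 tl.py
  python3 - <<'E'
from h import *
plan(.552+.020-.0007,.033+.032+.0005,.06,91.3)
Cam("wrist","pics/w36.png")
E
```

```text
p [560.8  71.2 116.7] x-axis [-0.0285  0.0141] pitch 0.0287 q4 0.0153 w 27.9
p [557.4  53.9 109.2] x-axis [-0.0424  0.0092] pitch 0.0428 q4 0.0083 w 27.7
tcp mm [557.4  53.9 109.2] units [ 0.97 -0.2  -0.33] n>= 1.05 q6 1.46
tool y [ 0.062 -0.998 -0.012] z [-0.997 -0.063  0.042] x [-0.042  0.009 -0.999] jaw deg -86.44 F [ 0.4 -0.  -0.3] t 84.75
yaw units total 0.33
```

View pics/w36.png

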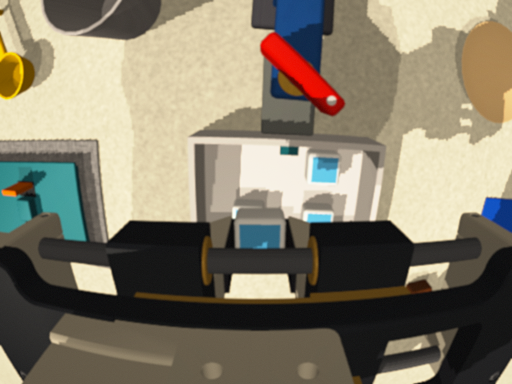

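```bash

python3 -m handwheel '{"offset":[[0,-0.09,-0.15],[0,-0.08,-0.13],[0,0,0],[0,0,0],[0.25,0,-0.01],[0.35,0,-0.02],[0.2,0,-0.01],[0,0,0],[0,0,0]],"yaw":[0.3,0,0,0,0,0,0,0,0]}'  >/dev/null; python3 tl.py
  python3 - <<'E'
from h import *
plan(.552+.020-.0007,.033+.032+.0005,.0155,91.3)
Cam("wrist","pics/w37.png")
E
```

```text
p [570.1  60.5  64.4] x-axis [-0.0461  0.0085] pitch 0.0463 q4 0.0082 w 27.9
tcp mm [570.1  60.5  64.4] units [ 0.98 -0.09 -0.07] n>= 0.98 q6 1.495
tool y [ 0.039 -0.999 -0.01 ] z [-0.998 -0.039  0.046] x [-0.046  0.008 -0.999] jaw deg -87.77 F [ 0.6 -0.7 -0.3] t 85.7
yaw units total 0.13
```

View pics/w37.png

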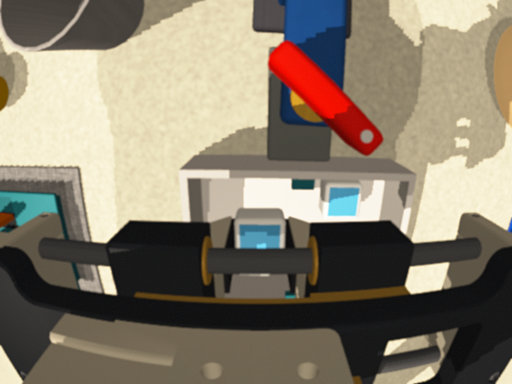

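```bash

python3 -m handwheel '{"offset":[[0,-0.07,-0.02],[0,0,0],[0.2,0,-0.01],[0.3,0,-0.01],[0.2,0,-0.01],[0.1,0,0],[0,0,0],[0,0,0]],"yaw":[0.1,0,0,0,0,0,0,0]}'  >/dev/null; python3 tl.py
  python3 - <<'E'
from h import *
plan(.552+.020-.0007,.033+.032+.0005,.0155,91.3)
E
```

```text
p [572.1  64.9  23.6] x-axis [-0.0419  0.0083] pitch 0.0422 q4 0.0091 w 27.7
tcp mm [572.1  64.9  23.6] units [ 0.16 -0.01  0.01] n>= 0.16 q6 1.514
tool y [ 0.026 -1.    -0.009] z [-0.999 -0.027  0.042] x [-0.042  0.008 -0.999] jaw deg -88.49 F [ 0.3  0.6 -0.1] t 86.55
yaw units total 0.03
```

```bash

python3 -m handwheel '{"offset":[[0.08,0,0],[0.06,0,0],[0.03,0,0],[0,0,0]],"yaw":[0,0,0,0]}'  >/dev/null; python3 tl.py; python3 -m handwheel '{"offset":[[0.03,0,0],[0,0,0],[0,0,0],[0,0,0]],"yaw":[0,0,0,0]}' 35 >/dev/null; python3 tl.py
python3 -m handwheel '{"offset":[[-0.2,0,0],[-0.4,0,0],[-0.7,0,0],[-0.7,0,0],[-0.5,0,0],[-0.2,0,0],[0,0,0]],"yaw":[0,0,0,0,0,0,0]}'  >/dev/null; python3 tl.py;python3 - <<'E'
from h import *
c=Cam("wrist","pics/w38.png")
E
```

```text
p [572.6  65.   15.7] x-axis [-0.0395  0.0083] pitch 0.0397 q4 0.0093 w 27.7
p [572.9  65.   14.4] x-axis [-0.0387  0.0083] pitch 0.0389 q4 0.0093 w 35.3
p [578.1  63.8 157.4] x-axis [-0.0385  0.0082] pitch 0.0387 q4 0.0077 w 35.2
```

View pics/w38.png

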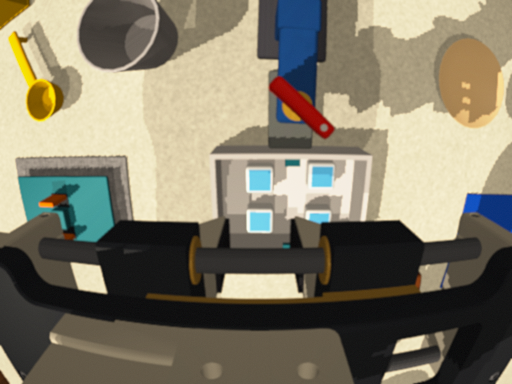

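```bash

python3 -m handwheel '{"offset":[[0,-0.3,0.1],[0,-0.6,0.3],[0,-0.7,0.4],[0,-0.3,0.2],[0,0,0],[0,0,0],[0,0,0],[0,0,0],[0,0,0],[0,0,0],[0,0,0],[0,0,0]],"yaw":[0,0,0,0,-1,-1,-1,-1,-1,-1,-1,-1]}' 0 10 >/dev/null; python3 tl.py
python3 -m handwheel '{"offset":[[0,0,0],[0,0,0],[0,0,0],[0,0,0],[0,0,0],[0,0,0],[0.3,0,0],[0.5,0,0],[0.5,0,0],[0.5,0,0],[0,0,0],[0,0,0]],"yaw":[-1,-1,-1,-1,-0.8,0,0,0,0,0,0,0]}' 0 10 >/dev/null; python3 tl.py
  python3 - <<'E'
from h import *
plan(.52,.165,.004,0.5)
Cam("wrist","pics/w39.png")
E
```

```text
p [505.3 170.7 139.6] x-axis [-0.0801  0.0056] pitch 0.0781 q4 0.0207 w 0.4
p [480.7 178.9  33.3] x-axis [-0.1101  0.0019] pitch 0.1081 q4 0.0283 w 0.3
tcp mm [480.7 178.9  33.3] units [0.5  0.83 0.32] n>= 1.02 q6 0.127
tool y [ 0.993  0.048 -0.11 ] z [ 0.047 -0.999 -0.007] x [-0.11   0.002 -0.994] jaw deg 2.74 F [-0.7 -0.5  0. ] t 90.5
yaw units total 0.33
```

View pics/w39.png

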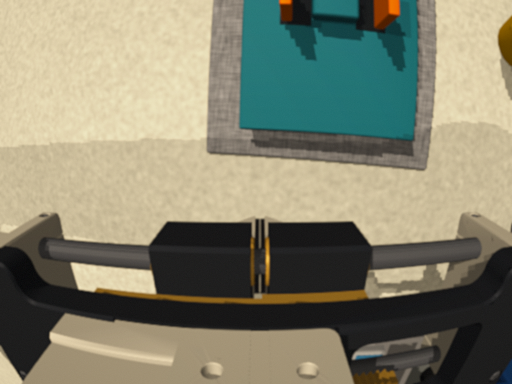

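```bash

python3 -m handwheel '{"offset":[[0.2,0,0.1],[0.2,0,0.1],[0.1,0,0],[0,0,0],[0,0,0]],"yaw":[0.2,0.1,0,0,0]}' 0 10 >/dev/null; python3 tl.py
python3 -m handwheel '{"offset":[[0.1,0,0],[0.06,0,0],[0.06,0,0]],"yaw":[0,0,0]}' >/dev/null; python3 tl.py; python3 q.py
```

```text
p [479.9 168.2   9. ] x-axis [-0.1053  0.0029] pitch 0.1037 q4 0.0272 w 0.5
p [479.9 168.4  -0. ] x-axis [-0.1027  0.0033] pitch 0.101 q4 0.0277 w 0.7
q [0.1735 0.6533 1.7339 0.0277 0.8554 0.1478] p [479.9 168.4  -0. ] w 0.7 F [-7.8 -4.  46.7]
```

```bash

python3 -m handwheel '{"offset":[[0.05,-0.045,0],[0.05,-0.045,0],[0.05,-0.045,0],[0.05,-0.045,0],[0.05,-0.045,0],[0.05,-0.045,0]],"yaw":[0,0,0,0,0,0]}' >/dev/null; python3 tl.py; python3 q.py
python3 -m handwheel '{"offset":[[0.05,-0.045,0],[0.05,-0.045,0],[0.05,-0.045,0],[0.05,-0.045,0],[0.05,-0.045,0]],"yaw":[0,0,0,0,0]}' >/dev/null; python3 tl.py; python3 q.py
```

```text
p [4.798e+02 1.685e+02 2.000e-01] x-axis [-0.067   0.0053] pitch 0.0652 q4 0.0235 w 0.3
q [0.1761 0.6379 1.7653 0.0235 0.8036 0.1505] p [4.798e+02 1.685e+02 2.000e-01] w 0.3 F [ 0.  -2.5 18.4]
p [4.798e+02 1.684e+02 1.000e-01] x-axis [-0.0372  0.0072] pitch 0.0355 q4 0.0198 w 0.9
q [0.1782 0.626  1.7912 0.0198 0.7598 0.153 ] p [4.798e+02 1.684e+02 1.000e-01] w 0.9 F [-1.2 -3.  19.9]
```

```bash

python3 -m handwheel '{"offset":[[0.05,-0.045,-0.015],[0.05,-0.045,-0.015],[0.05,-0.045,-0.015],[0.05,-0.045,-0.015],[0.05,-0.045,-0.015],[0.05,-0.045,0]],"yaw":[0,0,0,0,0,0]}' >/dev/null; python3 tl.py; python3 q.py
```

```text
p [4.798e+02 1.684e+02 1.000e-01] x-axis [-0.0031  0.0041] pitch 0.0023 q4 0.007 w 0.6
q [0.1838 0.6137 1.8193 0.007  0.7108 0.1645] p [4.798e+02 1.684e+02 1.000e-01] w 0.6 F [-3.1 -0.9 21.6]
```

```bash

python3 -m handwheel '{"offset":[[-0.1,0,0],[-0.2,0,0],[-0.4,0,0],[-0.5,0,0],[-0.5,0,0],[-0.3,0,0],[-0.1,0,0],[0,0,0]],"yaw":[0,0,0,0,0,0,0,0]}' 91 20 >/dev/null; python3 tl.py
python3 -m handwheel '{"offset":[[0,0.05,-0.15],[0,0.1,-0.3],[0,0.1,-0.35],[0,0.1,-0.35],[0,0.1,-0.35],[0,0.1,-0.35],[0,0.1,-0.35],[0,0.05,-0.25],[0,0,-0.15],[0,0,0],[0,0,0]],"yaw":[0,0,0,0,0,0,0,0,0,0,0]}'>/dev/null; python3 tl.py; python3 - <<'E'
from h import *
plan(.5155,.3136,.035,0.5)
c=Cam("wrist","pics/w40.png")
print(c.blobs((5,120,60),(18,255,255),.049,10,(150,100,400,260)), c.blobs((80,80,40),(98,255,255),.019,500,(150,50,400,260)))
E
```

```text
p [479.6 168.5 111.1] x-axis [-0.0031  0.0043] pitch 0.0023 q4 0.0058 w 60.0
p [510.4 311.9 101.2] x-axis [-0.018   0.0006] pitch 0.0163 q4 0.0088 w 91.1
tcp mm [510.4 311.9 101.2] units [ 1.32  0.13 -0.03] n>= 1.33 q6 0.395
tool y [ 1.     0.017 -0.018] z [ 0.017 -1.    -0.001] x [-0.018  0.001 -1.   ] jaw deg 0.96 F [-1.   0.2  0.5] t 94.95
yaw units total 0.07
[(array([302.1, 196. ]), array([542.4, 318.4]), array([ 9.1, 31.5]), 3.6), (array([233.2, 195. ]), array([491. , 318.1]), array([31.4,  7.6]), 89.2)] [(array([267.5, 171.1]), array([517.2, 325.2]), array([105.3, 132.3]), 0.8)]
```

View pics/w40.png

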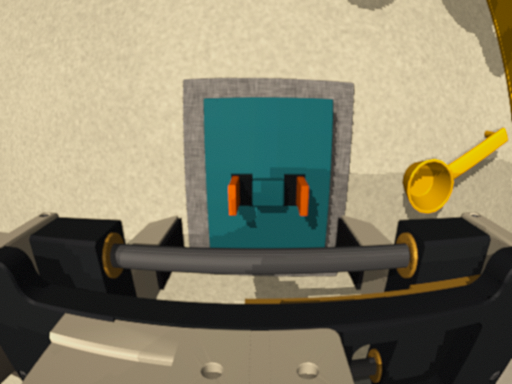

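```bash

python3 -m handwheel '{"offset":[[0,0.06,0],[0,0.06,-0.02],[0,0,0],[0.2,0,0],[0.4,0,0],[0.4,0.01,0],[0.3,0.01,0],[0.1,0,0],[0,0,0],[0,0,0]],"yaw":[0,0,0,0,0,0,0,0,0,0]}' 91 >/dev/null; python3 tl.py; python3 - <<'E'
from h import *
plan(.5163,.3136,.0275,0.5)
E
```

```text
p [517.2 309.9  27.6] x-axis [-0.0173  0.0006] pitch 0.0157 q4 0.0092 w 90.7
tcp mm [517.2 309.9  27.6] units [ 0.   -0.02 -0.07] n>= 0.08 q6 0.391
tool y [ 1.     0.012 -0.017] z [ 0.012 -1.    -0.001] x [-0.017  0.001 -1.   ] jaw deg 0.7 F [-0.2  0.2  1.2] t 96.0
yaw units total 0.03
```

```bash

python3 -m handwheel '{"offset":[[0,-0.015,-0.05],[0,0,0],[0,0,0]],"yaw":[0,0,0]}' 91 >/dev/null; python3 tl.py
python3 -m handwheel '{"offset":[[0,0,0],[0,0,0],[0,0,0],[0,0,0],[0,0,0],[0,0,0],[0,0,0],[0,0,0],[0,0,0],[0,0,0]],"yaw":[0,0,0,0,0,0,0,0,0,0]}' 35 30 >/dev/null; python3 tl.py
python3 -m handwheel '{"offset":[[-0.05,0,0],[-0.1,0,0],[-0.2,0,0],[-0.3,0,0],[-0.4,0,0],[-0.4,0,0],[-0.4,0,0],[-0.3,0,0],[-0.2,0,0],[0,0,0],[0,0,0]],"yaw":[0,0,0,0,0,0,0,0,0,0,0]}' >/dev/null; python3 tl.py; python3 - <<'E'
from h import *
Cam("wrist","pics/w41.png")
plan(.552,.033,.14,1.3)
E
```

```text
p [517.4 313.2  29.5] x-axis [-0.0142  0.002 ] pitch 0.0122 q4 0.0093 w 91.4
p [516.9 313.4  31. ] x-axis [-0.0143  0.0024] pitch 0.0122 q4 0.0098 w 41.6
p [518.9 312.5 156.1] x-axis [-0.0135  0.0019] pitch 0.0116 q4 0.0076 w 41.6
tcp mm [518.9 312.5 156. ] units [0.3 0.6 5.6] n>= 5.64 q6 0.397
tool y [ 1.     0.012 -0.014] z [ 0.012 -1.    -0.002] x [-0.014  0.002 -1.   ] jaw deg 0.69 F [-0.  -0.2 -2.6] t 98.45
yaw units total -0.09
```

View pics/w41.png

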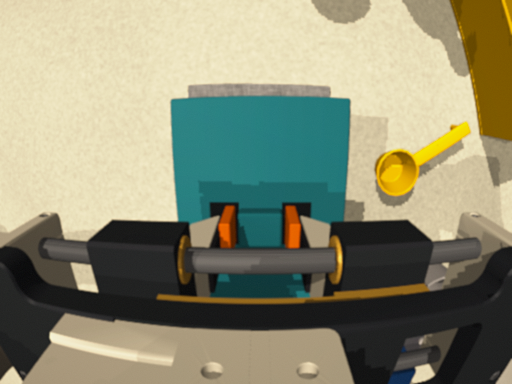

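```bash

python3 -m handwheel '{"offset":[[0,0.02,0.15],[0,0.04,0.3],[0,0.06,0.45],[0,0.07,0.55],[0,0.07,0.6],[0,0.07,0.6],[0,0.07,0.6],[0,0.07,0.6],[0,0.06,0.55],[0,0.05,0.45],[0,0.03,0.3],[0,0,0.15]],"yaw":[0,0,0,0,0,0,0,0,0,0,0,0]}'>/dev/null; python3 -m handwheel '{"offset":[[0,0,0],[0,0,0]],"yaw":[0,0]}'>/dev/null; python3 tl.py; python3 - <<'E'
from h import *
plan(.5515,.0322,.11,1.07)
E
```

```text
p [547.6  23.8 146.7] x-axis [-0.03   -0.0034] pitch 0.0296 q4 -0.0068 w 41.7
tcp mm [547.6  23.8 146.7] units [ 0.73  0.1  -0.17] n>= 0.76 q6 -0.097
tool y [ 1.     0.007 -0.03 ] z [ 0.007 -1.     0.003] x [-0.03  -0.003 -1.   ] jaw deg 0.4 F [ 0.2  0.7 -1.7] t 99.85
yaw units total -0.1
```

```bash

python3 -m handwheel '{"offset":[[0,0.05,-0.08],[0,0.03,-0.06],[0,0,0],[0,0,0],[0.15,0,0],[0.3,0,0],[0.3,0,0],[0.2,0,0],[0,0,0],[0,0,0]],"yaw":[-0.1,0,0,0,0,0,0,0,0,0]}'>/dev/null; python3 tl.py; python3 - <<'E'
from h import *
plan(.5515,.0322,.075,1.07)
Cam("wrist","pics/w42.png")
E
```

```text
p [549.8  35.1  96. ] x-axis [-0.0301 -0.003 ] pitch 0.0299 q4 -0.006 w 41.7
tcp mm [549.8  35.1  96. ] units [0.42 0.04 0.06] n>= 0.43 q6 -0.095
tool y [ 0.999  0.026 -0.03 ] z [ 0.026 -1.     0.002] x [-0.03  -0.003 -1.   ] jaw deg 1.47 F [ 0.5  0.4 -2.3] t 100.85
yaw units total 0.06
```

View pics/w42.png

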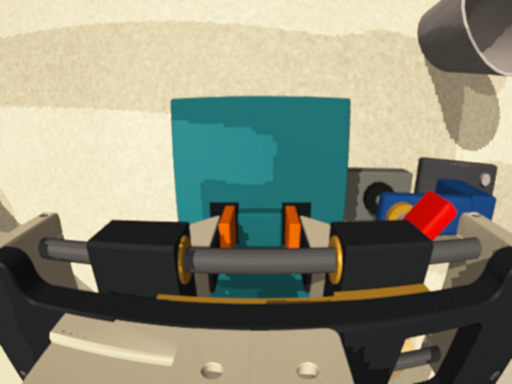

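```bash

python3 -m handwheel '{"offset":[[0,0.04,0.045],[0,0,0],[0,0,0],[0.1,0,0],[0.15,0.01,0],[0.08,0,0],[0,0,0],[0,0,0]],"yaw":[0.05,0,0,0,0,0,0,0]}'>/dev/null; python3 tl.py; python3 - <<'E'
from h import *
plan(.5515,.0322,.062,1.07)
E
```

```text
p [553.1  32.4  79.7] x-axis [-0.027  -0.0032] pitch 0.0267 q4 -0.0063 w 41.4
tcp mm [553.1  32.4  79.7] units [ 0.35 -0.02  0.  ] n>= 0.35 q6 -0.092
tool y [ 0.999  0.019 -0.027] z [ 0.019 -1.     0.003] x [-0.027 -0.003 -1.   ] jaw deg 1.09 F [-0.9  1.2 -2.3] t 101.7
yaw units total 0.0
```

```bash

python3 -m handwheel '{"offset":[[0.04,-0.02,0],[0.06,0,0],[0.06,0,0],[0.04,0,0],[0,0,0],[0,0,0]],"yaw":[0,0,0,0,0,0]}'>/dev/null; python3 tl.py; python3 q.py
python3 -m handwheel '{"offset":[[0.04,0,0],[0.04,0,0],[0,0,0]],"yaw":[0,0,0]}'>/dev/null; python3 tl.py; python3 q.py
```

```text
p [551.8  32.4  68.9] x-axis [-0.0268 -0.0032] pitch 0.0265 q4 -0.0064 w 41.4
q [-0.0769  0.5767  1.6211 -0.0064  0.9704 -0.0923] p [551.8  32.4  68.9] w 41.4 F [-0.5  0.4 -1.9]
p [551.9  32.4  64.8] x-axis [-0.0263 -0.0033] pitch 0.026 q4 -0.0064 w 41.5
q [-0.077   0.5822  1.6249 -0.0064  0.9606 -0.0923] p [551.9  32.4  64.8] w 41.5 F [-0.1  0.4 -2.7]
```

```bash

python3 -m handwheel '{"offset":[[0.03,0,0],[0.02,0,0],[0,0,0]],"yaw":[0,0,0]}'>/dev/null; python3 tl.py; python3 q.py
python3 -m handwheel '{"offset":[[0.03,0,0],[0.02,0,0]],"yaw":[0,0]}'>/dev/null; python3 tl.py; python3 q.py
python3 -m handwheel '{"offset":[[0.03,0,0],[0.03,0,0]],"yaw":[0,0]}'>/dev/null; python3 tl.py; python3 q.py
```

```text
p [552.   32.3  62.5] x-axis [-0.0259 -0.0034] pitch 0.0255 q4 -0.0066 w 41.9
q [-0.0771  0.5853  1.627  -0.0066  0.9549 -0.0922] p [552.   32.3  62.5] w 41.9 F [-1.3 -0.2 -0.4]
p [552.   32.2  61.9] x-axis [-0.0248 -0.0035] pitch 0.0245 q4 -0.0067 w 41.6
q [-0.0771  0.5857  1.6283 -0.0067  0.9521 -0.0923] p [552.   32.2  61.9] w 41.6 F [-5.7 -0.1 10.3]
p [552.   32.3  61.8] x-axis [-0.0232 -0.0039] pitch 0.0229 q4 -0.0069 w 41.7
q [-0.077   0.585   1.6298 -0.0069  0.9496 -0.0923] p [552.   32.3  61.8] w 41.7 F [-5.4  0.3 12.2]
```

```bash

python3 -m handwheel '{"offset":[[0.03,0,0],[0.03,0,0],[0.03,0,0],[0.02,0,0],[0,0,0],[0,0,0],[0,0,0]],"yaw":[0,0,0,0,0,0,0]}' 91 20 >/dev/null; python3 tl.py; python3 q.py
python3 -m handwheel '{"offset":[[-0.1,0,0],[-0.3,0,0],[-0.4,0,0],[-0.4,0,0],[-0.2,0,0],[0,0,0],[0,0,0]],"yaw":[0,0,0,0,0,0,0]}' >/dev/null; python3 tl.py; python3 - <<'E'
from h import *
c=Cam("wrist","pics/w43.png")
print(c.blobs((5,120,60),(18,255,255),.08,10,(150,100,400,260)))
s=Cam("scene");cv2.imwrite("pics/s43.png",cv2.resize(s.f[160:280,240:400],None,fx=5,fy=5,interpolation=cv2.INTER_CUBIC))
E
```

```text
p [552.9  32.2  57.3] x-axis [-0.0201 -0.0041] pitch 0.0197 q4 -0.007 w 90.1
q [-0.0769  0.5911  1.6338 -0.007   0.9364 -0.0923] p [552.9  32.2  57.3] w 90.1 F [-0.2 -0.3 -0.5]
p [554.   32.5 130. ] x-axis [-0.0216 -0.0039] pitch 0.0212 q4 -0.0062 w 91.0
[(array([397.9, 240.1]), array([669.5,   3.3]), array([2.8, 6.7]), 12.0), (array([372. , 205.1]), array([641.2,  33.8]), array([7.7, 2.5]), 48.5), (array([385.6, 190. ]), array([651. ,  45.7]), array([6.9, 3.8]), 72.4), (array([293.4, 198.2]), array([579.3,  38. ]), array([ 8.2, 31.3]), 3.4), (array([224.2, 198. ]), array([527.9,  36.7]), array([31.4,  9. ]), 89.3)]
```

View pics/w43.png

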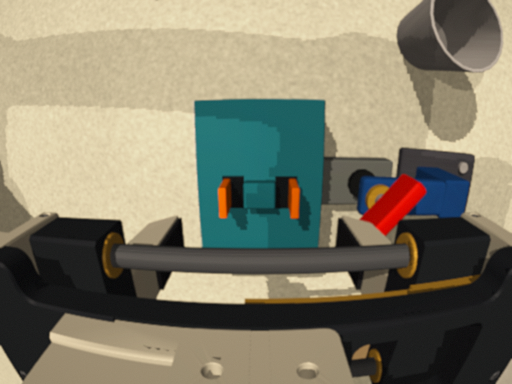

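View pics/s43.png

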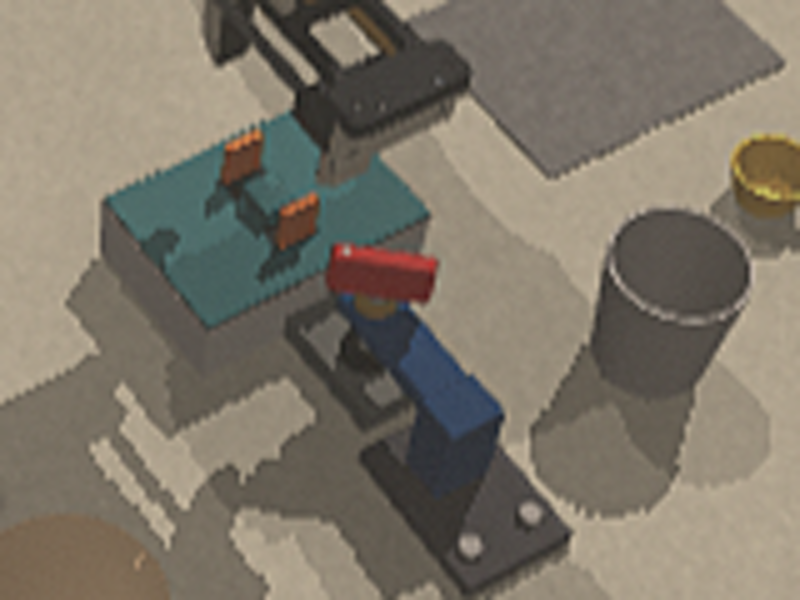

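```bash

python3 -m handwheel '{"offset":[[0,0,-0.5],[0,0,-0.4],[0,0,0],[0.3,0,0],[0.4,0,0],[0.3,0,0],[0.2,0,0],[0.1,0,0],[0,0,0],[0,0,0]],"yaw":[0,0,0,0,0,0,0,0,0,0]}' 0 10 >/dev/null; python3 tl.py; python3 q.py
python3 -m handwheel '{"offset":[[0.1,0,0],[0.06,0,0],[0,0,0]],"yaw":[0,0,0]}' >/dev/null; python3 tl.py; python3 q.py
```

```text
p [548.8  75.   56.5] x-axis [-0.0315 -0.0054] pitch 0.0315 q4 -0.0066 w 15.3
q [ 6.0000e-04  5.9780e-01  1.6234e+00 -6.6000e-03  9.5190e-01 -1.3900e-02] p [548.8  75.   56.5] w 15.3 F [-0.5 -0.4  0.2]
p [550.8  74.9  50.7] x-axis [-0.0254 -0.0054] pitch 0.0254 q4 -0.0067 w 0.8
q [ 3.0000e-04  6.0600e-01  1.6278e+00 -6.7000e-03  9.3320e-01 -1.4000e-02] p [550.8  74.9  50.7] w 0.8 F [ 0.1 -0.4  0.4]
```

```bash

python3 -m handwheel '{"offset":[[0.03,0,0],[0.03,0,0],[0.03,-0.02,0],[0.03,-0.02,0]],"yaw":[0,0,0,0]}' >/dev/null; python3 tl.py; python3 q.py
python3 -m handwheel '{"offset":[[0.03,-0.03,0],[0.03,-0.03,0],[0.03,-0.03,0],[0,0,0]],"yaw":[0,0,0,0]}' >/dev/null; python3 tl.py; python3 q.py
```

```text
p [551.   74.9  50.2] x-axis [-0.0177 -0.0057] pitch 0.0177 q4 -0.0072 w 0.8
q [ 5.0000e-04  6.0340e-01  1.6347e+00 -7.2000e-03  9.2120e-01 -1.4100e-02] p [551.   74.9  50.2] w 0.8 F [-1.1  0.   8.2]
p [551.3  74.9  50.8] x-axis [-0.0036 -0.0057] pitch 0.0036 q4 -0.0073 w 0.8
q [ 6.0000e-04  5.9670e-01  1.6463e+00 -7.3000e-03  9.0220e-01 -1.4200e-02] p [551.3  74.9  50.8] w 0.8 F [-0.5 -0.1 -0.6]
```

```bash

python3 -m handwheel '{"offset":[[-0.2,0,0],[-0.4,0,0],[-0.4,0,0],[-0.1,0,0],[0,0,0.5],[0,0,0.6],[0,0,0.5],[0,0,0.1],[0,0,0],[0,0,0]],"yaw":[0,0,0,0,0,0,0,0,0,0]}' >/dev/null; python3 tl.py
python3 -m handwheel '{"offset":[[0.2,0,0],[0.3,0,0],[0.2,0,0],[0.1,0,0],[0,0,0],[0,0,0]],"yaw":[0,0,0,0,0,0]}' >/dev/null; python3 tl.py; python3 q.py
```

```text
p [551.8 -10.5 108.1] x-axis [-0.0071 -0.0048] pitch 0.0062 q4 -0.0068 w 0.3
p [550.7  -6.3  64.3] x-axis [-0.0091 -0.0037] pitch 0.0085 q4 -0.0063 w 0.4
q [-0.1477  0.5716  1.6476 -0.0063  0.9309 -0.1702] p [550.7  -6.3  64.3] w 0.4 F [-0.6 -0.1 -1.2]
```

```bash

python3 -m handwheel '{"offset":[[0.12,0,0],[0.1,0,0],[0.03,0,0],[0,0,0]],"yaw":[0,0,0,0]}' >/dev/null; python3 tl.py; python3 q.py
python3 -m handwheel '{"offset":[[0.04,0,0],[0.03,0,0],[0.03,0,0]],"yaw":[0,0,0]}' >/dev/null; python3 tl.py; python3 q.py
```

```text
p [551.3  -6.4  51.7] x-axis [-0.0071 -0.004 ] pitch 0.0064 q4 -0.0064 w 0.6
q [-0.1477  0.5894  1.6579 -0.0064  0.9007 -0.17  ] p [551.3  -6.4  51.7] w 0.6 F [ 0.   0.5 -0.2]
p [551.6  -6.5  50.2] x-axis [-0.0053 -0.0043] pitch 0.0046 q4 -0.0064 w 0.3
q [-0.1478  0.5912  1.6599 -0.0064  0.8951 -0.17  ] p [551.6  -6.5  50.2] w 0.3 F [-5.7  0.4 12.8]
```

```bash

python3 -m handwheel '{"offset":[[-0.2,0,0],[-0.5,0,0],[-0.7,0,0],[-0.5,0,0],[-0.1,0.3,-0.15],[0,0.5,-0.2],[0,0.6,-0.25],[0,0.4,-0.15],[0,0.15,-0.05],[0,0,0],[0,0,0]],"yaw":[0,0,0,0,0,0,0,0,0,0,0]}' 45 20 >/dev/null; python3 tl.py
python3 -m handwheel '{"offset":[[0,0,0],[0,0,0],[0,0,0],[0,0,0],[0,0,0],[0,0,0],[0,0,0],[0,0,0],[0,0,0]],"yaw":[0.9,0.9,0.9,0.9,0.9,0.9,0.7,0,0]}' >/dev/null; python3 tl.py
 python3 - <<'E'
from h import *
c=Cam("wrist","pics/w44.png")
plan(.650,.0355,.092,-42)
print(c.blobs((0,150,60),(4,255,255),.109,60,(150,80,360,260)))
E
```

```text
p [652.8  37.4 159.9] x-axis [ 0.002  -0.0049] pitch -0.0022 q4 -0.005 w 44.7
p [647.   34.1 162.3] x-axis [-0.0008 -0.0055] pitch 0.0005 q4 -0.0057 w 44.8
tcp mm [647.   34.2 162.3] units [ 1.41  0.02 -0.07] n>= 1.41 q6 0.677
tool y [ 0.74  -0.673  0.003] z [-0.673 -0.74   0.005] x [-0.001 -0.005 -1.   ] jaw deg -42.29 F [ 0.2 -0.3  0.3] t 111.25
yaw units total -0.04
[(array([258.3, 194.7]), array([651.9,  38.7]), array([59.1, 12.1]), 49.8)]
```

View pics/w44.png

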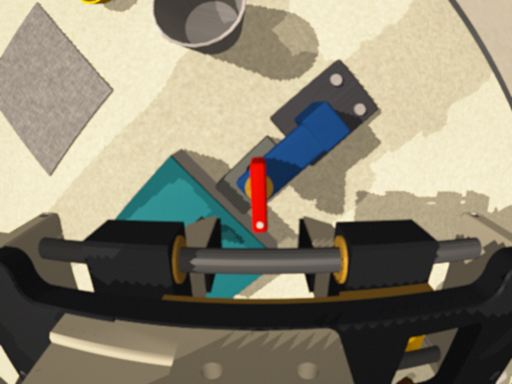

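```bash

python3 -m handwheel '{"offset":[[0,0,-0.07],[0.2,0.01,0],[0.4,0,0],[0.4,0,0],[0.25,0,0],[0.1,0,0],[0,0,0],[0,0,0]],"yaw":[0,0,0,0,0,0,0,0]}' 45 20 >/dev/null; python3 tl.py
 python3 - <<'E'
from h import *
c=Cam("wrist","pics/w45.png")
plan(.6505,.0365,.092,-42)
E
```

```text
p [649.9  36.3  90.6] x-axis [-0.0006 -0.0055] pitch 0.0003 q4 -0.0062 w 44.7
tcp mm [650.   36.3  90.7] units [-0.03  0.01 -0.01] n>= 0.03 q6 0.676
tool y [ 0.743 -0.669  0.003] z [-0.669 -0.743  0.004] x [-0.    -0.006 -1.   ] jaw deg -41.97 F [ 0.  -0.5  0.3] t 112.1
yaw units total 0.0
```

View pics/w45.png

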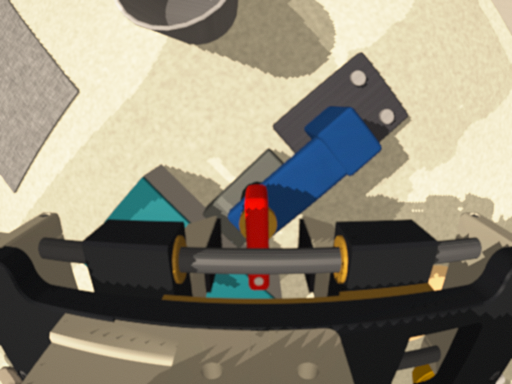

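Aligned on the bar. I'll grip it and turn counter-clockwise, which is negative yaw.

```bash
python3 -m handwheel '{"offset":[[0,0,0],[0,0,0],[0,0,0],[0,0,0],[0,0,0],[0,0,0],[0,0,0]],"yaw":[0,0,0,0,0,0,0]}' 5 20 >/dev/null; python3 tl.py; python3 -m handwheel '{"offset":[[-0.008,0,0],[-0.008,0,0],[-0.008,0,0],[-0.008,0,0],[-0.008,0,0],[-0.008,0,0],[-0.008,0,0],[-0.008,0,0],[-0.008,0,0],[-0.008,0,0]],"yaw":[-1,-1,-1,-1,-1,-1,-1,-1,-1,-1]}' >/dev/null; python3 tl.py; python3 - <<'E'
from h import *
plan(.6505,.0365,.092,-42)
E
```

```text
p [649.6  37.8  93.2] x-axis [ 0.0004 -0.0037] pitch -0.0006 q4 -0.0041 w 11.9
p [647.9  38.   97.1] x-axis [-0.004  -0.0021] pitch 0.0039 q4 -0.0025 w 11.9
tcp mm [647.9  38.   97.1] units [0.1  0.03 0.05] n>= 0.12 q6 -0.571
tool y [ 0.871  0.491 -0.005] z [ 0.491 -0.871 -0.   ] x [-0.004 -0.002 -1.   ] jaw deg 29.41 F [-1.4  0.1  0.9] t 113.8
yaw units total 10.39
```

```bash
python3 -m handwheel '{"offset":[[-0.008,0,0.03],[-0.008,0,0.02],[-0.008,0,0],[-0.008,0,0],[-0.008,0,0],[-0.008,0,0],[-0.008,0,0],[-0.008,0,0],[-0.008,0,0],[-0.008,0,0]],"yaw":[-1,-1,-1,-1,-1,-1,-1,-1,-1,-1]}' >/dev/null; python3 tl.py; python3 - <<'E'
from h import *
plan(.6505,.0365,.092,-42)
E
```

```text
p [647.1  36.4 101. ] x-axis [-0.0091  0.0002] pitch 0.0091 q4 -0.0004 w 11.8
tcp mm [647.1  36.4 101. ] units [ 0.18 -0.01  0.07] n>= 0.19 q6 -1.823
tool y [-0.19   0.982  0.002] z [ 0.982  0.19  -0.009] x [-0.009  0.    -1.   ] jaw deg 100.94 F [-0.2 -0.2 -0.9] t 114.8
yaw units total -5.39
```

```bash
python3 -m handwheel '{"offset":[[-0.008,0,0.03],[-0.008,0,0.03],[-0.008,0,0],[-0.008,0,0],[-0.008,0,0],[-0.008,0,0],[-0.008,0,0],[-0.008,0,0],[-0.008,0,0]],"yaw":[-1,-1,-1,-1,-1,-1,-1,-1,-1]}' >/dev/null; python3 tl.py; python3 -m handwheel '{"offset":[[0,0,0],[0,0,0],[0,0,0],[-0.3,0,0],[-0.4,0,0],[-0.2,0,0],[0,0,0],[0,0,0],[0,0,0],[0,0,0],[0,0,0],[0,0,0]],"yaw":[0,0,0,0,0,0,1,1,1,1,1,1]}' 45 >/dev/null;python3 - <<'E'
from h import *
plan(.6505,.0365,.106,-42)
E
```

```text
p [648.2  35.2 104.5] x-axis [-0.0138 -0.0014] pitch 0.0137 q4 -0.0024 w 11.5
tcp mm [649.1  34.5 150.7] units [0.89 0.02 0.06] n>= 0.9 q6 -2.181
tool y [-0.521  0.854  0.005] z [ 0.853  0.521 -0.012] x [-0.013 -0.002 -1.   ] jaw deg 121.4 F [ 0.7 -0.   0.5] t 116.9
yaw units total -2.42
```

```bash
python3 -m handwheel '{"offset":[[0,0,0],[0,0,0],[0,0,0],[0,0,0],[0,0,0],[0,0,0],[0,0,0],[0,0,0],[0,0,0],[0,0,0],[0,0,0],[0,0,0]],"yaw":[1,1,1,1,1,1,1,1,1,1,1,1]}' >/dev/null;python3 -m handwheel '{"offset":[[0,0,0],[0,0,0],[0,0,0],[0,0,0],[0,0,0],[0,0,0],[0,0,0],[0,0,0],[0,0,0]],"yaw":[1,1,1,1,1,1,1,0.4,0]}' >/dev/null; python3 - <<'E'
from h import *
c=Cam("wrist","pics/w46.png")
plan(.6505,.0365,.103,-15.5)
print(c.blobs((0,150,60),(4,255,255),.12,60,(150,80,360,260)))
E
```

```text
tcp mm [648.   33.8 146.7] units [ 0.87  0.04 -0.08] n>= 0.88 q6 0.276
tool y [ 0.943 -0.333 -0.015] z [-0.333 -0.943  0.008] x [-0.017 -0.002 -1.   ] jaw deg -19.46 F [-0.3 -0.4  0.7] t 119.05
yaw units total -0.58
[(array([259.3, 205.5]), array([650.9,  39.4]), array([60.3, 11.7]), 74.3)]
```

View pics/w46.png

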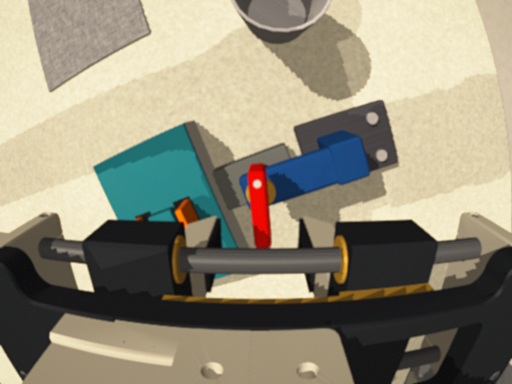

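```bash

python3 -m handwheel '{"offset":[[0,0,0],[0,0.04,-0.06],[0.2,0,0],[0.4,0,0],[0.2,0,0],[0.05,0,0],[0,0,0],[0,0,0]],"yaw":[-0.55,0,0,0,0,0,0,0]}' 45 20 >/dev/null;python3 -m handwheel '{"offset":[[0,0,0],[0,0,0],[0,0,0],[0,0,0],[0,0,0],[0,0,0],[0,0,0]],"yaw":[0,0,0,0,0,0,0]}' 5 20 >/dev/null; python3 tl.py; python3 -m handwheel '{"offset":[[-0.008,0,0],[-0.008,0,0],[-0.008,0,0],[-0.008,0,0],[-0.008,0,0],[-0.008,0,0],[-0.008,0,0],[-0.008,0,0],[-0.008,0,0],[-0.008,0,0]],"yaw":[-1,-1,-1,-1,-1,-1,-1,-1,-1,-1]}' >/dev/null; python3 tl.py; python3 - <<'E'
from h import *
plan(.6505,.0365,.092,-15)
E
```

```text
p [648.6  37.1 103.1] x-axis [-0.0198 -0.0015] pitch 0.0197 q4 -0.0028 w 12.0
p [648.1  37.  107. ] x-axis [-0.0215 -0.001 ] pitch 0.0214 q4 -0.0025 w 11.8
tcp mm [648.1  37.  107. ] units [0.3  0.02 0.05] n>= 0.3 q6 -1.031
tool y [ 0.563  0.826 -0.013] z [ 0.826 -0.564 -0.017] x [-0.022 -0.001 -1.   ] jaw deg 55.7 F [-0.6  0.8  0.3] t 121.55
yaw units total 10.28
```

```bash
python3 -m handwheel '{"offset":[[-0.008,0,0.03],[-0.008,0,0.02],[-0.008,0,0],[-0.008,0,0],[-0.008,0,0],[-0.008,0,0],[-0.008,0,0],[-0.008,0,0],[-0.008,0,0]],"yaw":[-1,-1,-1,-1,-1,-1,-1,-1,-1]}' >/dev/null; python3 tl.py; python3 -m handwheel '{"offset":[[0,0,0],[0,0,0],[0,0,0],[0,0,0],[-0.3,0,0],[-0.6,0,0],[-0.8,0,0],[-0.7,0,0],[-0.4,0,0],[0,0,0],[0,0,0]],"yaw":[0,0,0,0,0,0,0,0,0,0,0]}' 60 >/dev/null; python3 - <<'E'
from h import *
plan(.42,.0365,.26)
E
```

```text
p [648.1  36.3 110.6] x-axis [-0.0271  0.0004] pitch 0.0271 q4 -0.0014 w 12.0
tcp mm [651.8  36.  253.9] units [ 0.01  2.28 -4.04] n>= 4.64 q6 -2.144
tool y [-0.489  0.872  0.015] z [ 0.872  0.489 -0.025] x [-0.029  0.001 -1.   ] jaw deg 119.29 F [-0.8  0.1 -0.1] t 123.55
```

Now I'll retract toward the robot and check everything.

```bash
python3 -m handwheel '{"offset":[[0,0.2,-0.4],[0,0.4,-0.7],[0,0.4,-0.7],[0,0.4,-0.7],[0,0.4,-0.7],[0,0.2,-0.4],[0,0,0],[0,0,0]],"yaw":[0,0,0,0,0,0,0,0]}' >/dev/null; python3 tl.py; python3 - <<'E'
from h import *
t=Cam("top","pics/t50.png");s=Cam("scene")
cv2.imwrite("pics/s50.png",cv2.resize(s.f[150:300,220:400],None,fx=4.4,fy=4,interpolation=cv2.INTER_CUBIC))
cv2.imwrite("pics/w50.png",Cam("wrist").f)
print("cover",t.blobs((80,80,40),(98,255,255),.05,200))
print("tabs",t.blobs((5,120,60),(18,255,255),.08,5,(200,150,270,200)))
E
```

```text
p [432.2  35.8 245.8] x-axis [-0.0511  0.0027] pitch 0.0511 q4 -0.0021 w 59.9
cover [(array([238.6, 166.8]), array([556.7,  31.3]), array([ 93.6, 148.6]), 1.0)]
tabs [(array([234. , 164.2]), array([576.6,  31.9]), array([10.8, 21.4]), 1.6)]
```

View pics/s50.png

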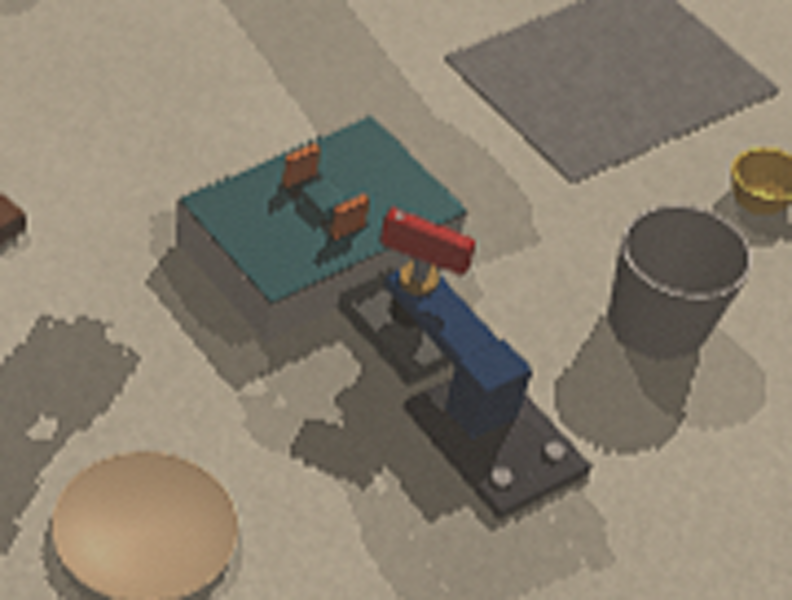

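View pics/t50.png

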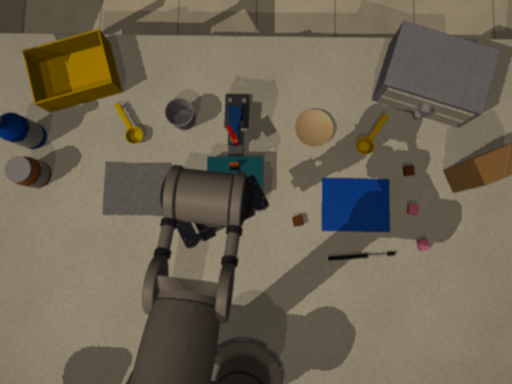

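View pics/w50.png

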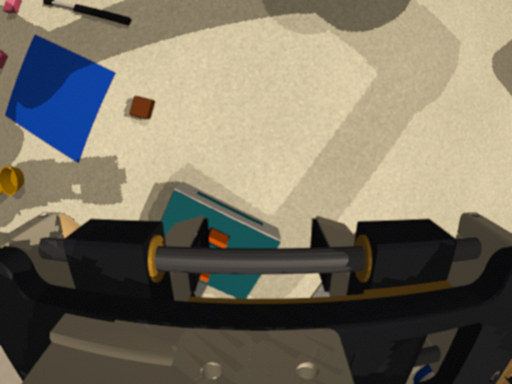

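```bash
python3 - <<'E'
import cv2
f=cv2.imread("pics/w50.png"); cv2.imwrite("pics/w50z.png",cv2.resize(f[170:300,140:300],None,fx=5,fy=4.6,interpolation=cv2.INTER_CUBIC))
E
```

```text
(no output)
```

View pics/w50z.png

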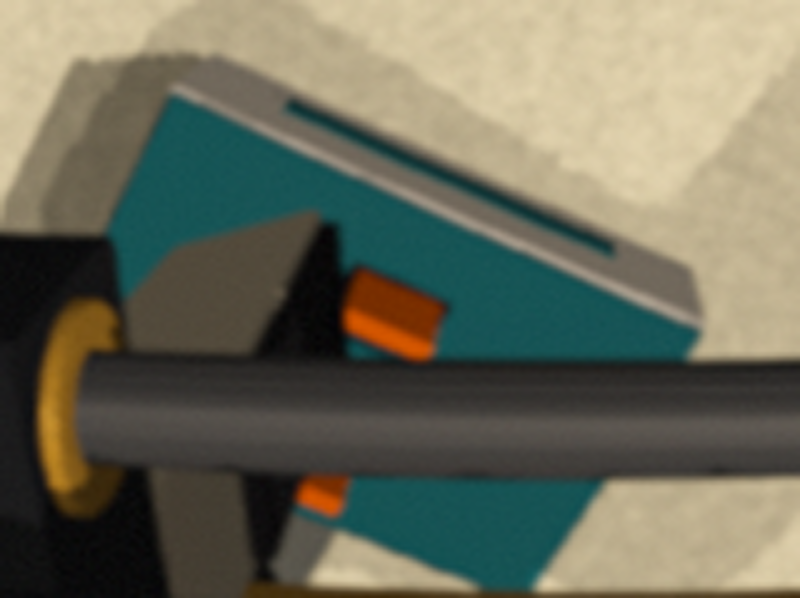

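```bash
python3 - <<'E'
from station import env,job
s=env.read_state(); print(s["time"],s["ft_force"].round(1)); print(job.hand_in())
E
```

```text
124.5 [-1.3 -0.7 -0.5]
the job is handed in; nothing more can be done
None
```

I finished the job and handed it in at 124.5 s; the hand-in reports no verdict.

**What I did, in order**
1. I turned the knob about 5.4 rad clockwise, which should leave it about 1.5 rad (a quarter turn) past touching. I worked that out from the knob-top height I felt with the fingertips (126 mm); the pad's contact with the lug was not felt directly.
2. I squeezed the tabs, lifted the cover off and laid it upright in the middle of the grey mat.
3. I put all four white tablets in the cassette. The pictures taken before the cover went back on showed them flat on the floor in separate spots.
4. I refitted the cover with the clamp still snug, then backed the clamp off about 6 rad.

**Last checks**
- **Cover seating:** touching the cover plate on both sides read 50.2 to 50.8 mm, against 50 mm expected. That matches the reading before it was removed.
- **Tabs:** they stood as far apart as at the start (51.4 mm against 50.6 mm), so I take them as sprung out and hooked. The hooks themselves cannot be seen.
- **Pad:** by the turn count it stands about 13 mm above the lug. The scene view shows it clear, but too coarsely to measure.
- **Surroundings:** the blue mat was empty, and the cassette and other objects looked unmoved.

**What did not go cleanly**
- The tool tilted up to 6° during fast moves. I straightened it several times by pressing the closed fingertips down, mostly on bare counter, and finally on the seated cover. On the counter the force briefly reached 49 N, well under the 120 N wrist limit, and it was only the fingertips that pressed.
- A thin strip of rim shows along the cover's robot-side edge, so it may sit about 1 mm off centre, within its play.

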